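# Set up the cream mixer and stage the batch tins

### The arm

A 7-joint arm with a two-finger parallel gripper is mounted at the origin on the work surface. World frame = base frame: x ahead of the robot, y to its left, z up, the work surface at z = 0. Lengths are in mm, angles in rad, forces in N, time in s.
With the tool pointing down it reaches from about 400 to 900 mm from the base axis. Payload 5.5 kg.
Tool frame: the origin (TCP) lies midway between the tips of the shut fingers; the grasp point (between the pads) lies 19 mm behind it; z points along the fingers, x is the direction in which the jaws open and shut, and the axes are right-handed (so a half turn about z gives the same grasp; the last joint's range is limited). The gripper opens to 92 mm and grips with 3 to 60 N. Pads are 19 mm wide; open, the fingers measure 130 mm over their backs; the gripper's body (75 mm by 190 mm) begins 47 mm behind the grasp point.
Start: joints at [1.392, 0.501, -0.427, 1.55, 0.221, 1.138, -0.21], TCP at [277.95, -587.574, 226.729] pointing down, gripper open.
Joint ranges: [-2.88, 2.88], [-0.31, 2.03], [-1.54, 1.56], [0.2, 2.42], [-1.41, 4.55], [0.19, 2.02], [-2.57, 2.57]. Speed limits (rad/s): [2.57, 2.57, 3.14, 3.14, 3.14, 3.14, 3.14].

### API

Orientations are given as a unit quaternion [w, x, y, z].
In Python, from plant import manip gives the robot as it stands.
- The arm moves only by the tool jog_arm, never from a script. Its argument "moves" is a list of rows, each a list of 5 numbers: the shift along the tool's x, y, z in m, then the turn about the tool's z in rad, then the opening, from -1 (shut) to 1 (fully open). A call has 1 to 20 rows; each row shifts and turns the commanded pose from where the row before left it, along the tool's axes as they then stand; what a row does not reach is not made up. A row lasts 1/12 s, in which the tool goes at most 41.7 mm and 7.16 degrees, less where a joint would pass 70% of its speed; a pose out of reach is approached as far as the arm can. A call with a gripper value outside its range is refused whole. The fingers move at their own pace and stop on an object; "squeeze" is the grip in N (left out, the last holds). Time passes only in rows, so rows that do not move let the fingers close. It gives the time, the measured TCP pose, the force and the opening at its end, in the units of the state.
- manip.sense(): the state, without advancing time (a new reading comes with each control period).
- manip.capture(name): name is "side" or "top"; returns the picture (400x640x3 uint8, red, green, blue); there is no depth.
- manip.camera_info(name): a dict with "fx", "fy", "cx", "cy" (pixels), "k1" (the pictures are not rectified: a ray, as slopes to the right and down, at radius r is drawn at 1 + k1 r^2 times it, then the intrinsics apply), "xyz" and "rotation" of the camera in the world. Camera axes: x right, y up, looking along -z (the intrinsics and any distortion apply to the point x, -y, -z); pixel columns grow to the right and rows downward; lengths in mm; the calibration is good to about 2 mm. A picture is of the moment at which its call begins. camera_info takes no time and is no camera call.
- manip.sign_off(): hands the job in, once; it reports no verdict.
The state is a dict: "time_s": time; "joints": joint angles; "qvel": joint speeds; "joint_torque": joint torques, N m; "ee_pos": TCP position; "tcp_rot": TCP orientation; "force": force on the tool from outside, world axes, zero at the start; "torque": the same for the moment, N m; "width": opening from 0.0 (shut) to 1.0 (fully open).
Only numpy, scipy, OpenCV 4.12 (cv2) and the standard library are available. Lean on these libraries where they do the work, as an engineer would, in place of code of your own. Each camera call takes 0.05 s, during which the arm holds its last target.

### The job

Get the mixing station ready for the next batch. Lift the four-bladed dasher into the mixer bowl and, pressing lightly, turn it until its cross-shaped foot drops fully home between the teeth of the drive; with the dasher home, swing the red lock lever all the way over, away from the robot. Also stack all the closed tins that are there, upright, into one square column on the marked middle of the wooden tray, lined up with the tray, without disturbing the jug, the palette knife and the jar.

Things in the scene. Friction and masses are not known exactly. Their poses are not given: they have to be found in the camera images.
- mixer: low white mixer, fixed, placed differently each time; origin on the counter below the bowl's centre, z up. White base 35 mm high, -100 to 100 mm in x, -100 to 145 mm in y. Round steel bowl on it, centred on the origin: outer radius 72 mm at the foot, 86 mm at the rim, rim 85 mm above the counter; orange drive coupling in its middle. Lock lever at the +y side.
- mixer_drive (a point): centre of the floor of the drive's cross slot, 41 mm above the counter; axes of the mixer. Four square orange teeth, 18 mm tall, leave slot arms 17 mm wide, 28 mm long. The cross's angle differs each time and is not given (any angle, repeating every 90 degrees): see it in a picture or feel for it. The drive is stiff and does not turn under light pressure.
- dasher: blue paddle standing on its foot, loose, 0.3 kg; origin: centre of the foot's underside, z up. Orange cross foot: two bars 48 x 12 mm along x and y, 18 mm tall. Four blades along +-x, +-y: 65 mm long, 8 thick, 22 to 60 mm up. Black square grip 28 x 28 mm (sides face x, y), 78 to 118 mm up. Home: origin at mixer_drive, any quarter turn; foot resting on the teeth: 18 mm higher.
- dasher_grip (a point): centre of the dasher's square grip, 98 mm above its origin, same axes
- lock (a joint): lock lever of the mixer: 0 = leaning towards the mixer's -x (towards the robot), 1.0 rad = its stop, leaning towards the mixer's +x. It stays where it is left. Swings about the mixer's y axis.
- lock_tip (a point): centre of the red tip of the lock lever, about 60 mm from the lever's pivot; the tip swings over in the mixer's x direction
- tray: wooden tray, 140 (x) x 110 (y) x 6 mm, fixed; origin at the centre of its underside; a darker mark 96 (x) x 68 (y) mm in its middle shows where the tins stand
- tray_top (a point): centre of the tray's top face, 6 mm above the counter, axes of the tray
- tin1: closed rectangular tin with bare metal sides and a blue lid, 96 (its x) x 68 (its y) x 36 mm high, about 0.25 kg, standing loose; origin at the centre of its underside, z up. May be absent (None).
- tin2: closed rectangular tin with bare metal sides and a green lid, 96 (its x) x 68 (its y) x 36 mm high, about 0.25 kg, standing loose; origin at the centre of its underside, z up. May be absent (None).
- tin3: closed rectangular tin with bare metal sides and a red lid, 96 (its x) x 68 (its y) x 36 mm high, about 0.25 kg, standing loose; origin at the centre of its underside, z up. May be absent (None).
- tin4: closed rectangular tin with bare metal sides and a yellow lid, 96 (its x) x 68 (its y) x 36 mm high, about 0.25 kg, standing loose; origin at the centre of its underside, z up. May be absent (None).
- jug: clear plastic beaker, 90 mm wide, 130 mm tall; leave alone; origin at the centre of its underside
- knife: spatula (palette knife), 240 mm long, lying flat along its x; leave alone
- jar: amber glass jar with a steel cap, 68 mm wide, 110 mm tall; leave alone; origin at the centre of its underside
Mind the look-alikes: they are no part of the job. What is shaped like the tin2 but pink is not meant.

How it is judged:
By the outcome, as a careful person would: the job done as asked, in the order asked, and still so for the second after the job is handed in, with the robot touching nothing.
Of tin1, tin2, tin3, tin4 only 3 to 4 are there at a start; the rules pass over those that are not, and their reading is None.
At some moment in a run one of tin1, tin2, tin3, tin4 may be knocked a few centimetres aside while the robot is not near it.
Once in a run the grip may slacken for a moment while it holds something.
It also fails if it takes over 210 s, if anything falls off the work surface, if the arm or the gripper's body presses on something with over 40 N, if the wrist force passes 120 N, or if a joint passes its speed limit or range.

## Working session

There is one attempt and no reset: what is moved stays moved. The work goes in short steps, Python scripts to look and compute and a tool call to move; the robot and the scene stay as the last step left them, time stands still between calls to the robot, and variables do not carry over. Pictures are saved under pics/ and viewed, and the job is handed in when it is done.

Besides the shell and the picture viewer there is one more tool, called as name(argument=value, ...) on one line, values as JSON. jog_arm: Moves the arm, as the interface text tells. Its arguments: {"type":"object","properties":{"moves":{"type":"array","items":{"type":"array","items":{"type":"number"}}},"squeeze":{"type":"number"}},"required":["moves"]}

```bash
ls; mkdir -p pics; python3 - <<'E'
from plant import manip
import cv2
s=manip.sense(); print(s)
for n in("side","top"):
    print(n,manip.camera_info(n))
    im=manip.capture(n); cv2.imwrite(f"pics/{n}0.png",im[:,:,::-1])
E
```

```text
pics
{'time_s': 0.0, 'joints': array([ 1.39219317,  0.50181601, -0.4267892 ,  1.55147319,  0.22082264,
        1.1382832 , -0.21032515]), 'qvel': array([-0.00088652,  0.00268181,  0.00171572,  0.00095979,  0.00023109,
        0.00057451, -0.00165374]), 'joint_torque': array([ 8.52633480e-05, -5.66592193e+01, -5.81595361e+00, -2.79107594e+01,
       -6.86458452e-02,  3.09670880e-02,  1.49227781e-04]), 'ee_pos': array([ 277.57237713, -586.97342917,  225.68849019]), 'tcp_rot': array([-5.29079322e-04,  8.44868893e-01, -5.34972554e-01, -8.00377713e-04]), 'force': array([ 0.79412384, -0.57354903,  0.5109957 ]), 'torque': array([0.02660175, 0.00547377, 0.02442008]), 'width': 0.997059126715544}
side {'fx': 517.269460558918, 'fy': 517.269460558918, 'cx': 320.36867432162904, 'cy': 200.70420846092793, 'k1': -0.049494001750558084, 'xyz': array([ 470.0565153 , 1060.08440782,  945.8257542 ]), 'rotation': array([-0.02420275, -0.02438133,  0.43529228,  0.89963348])}
top {'fx': 391.5743647351821, 'fy': 391.5743647351821, 'cx': 321.8946421346696, 'cy': 198.047959293683, 'k1': -0.0700509237545594, 'xyz': array([ 410.03295178,  -44.82291395, 1363.64102524]), 'rotation': array([-0.70143709, -0.04440272,  0.04600688,  0.70985757])}
```

View pics/top0.png

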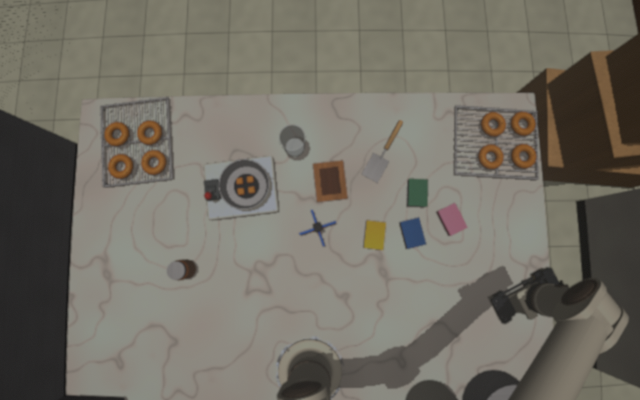

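View pics/side0.png

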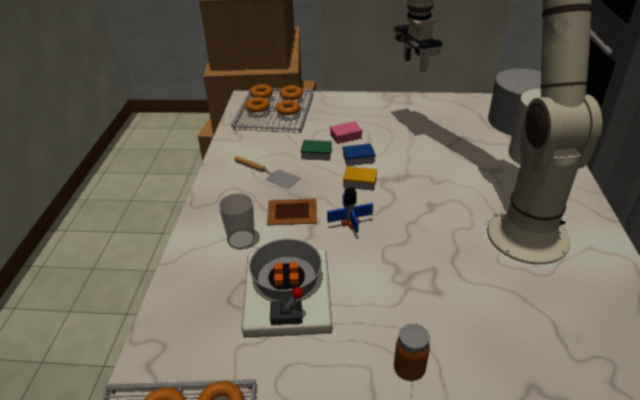

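```bash
cat > h.py <<'E'
import numpy as np, cv2
from scipy.spatial.transform import Rotation as R
from plant import manip
class Cam:
    def __init__(s,n):
        c=manip.camera_info(n); s.n=n
        s.f=c['fx'];s.fy=c['fy'];s.cx=c['cx'];s.cy=c['cy'];s.k=c['k1'];s.p=np.array(c['xyz'])
        q=c['rotation']; s.R=R.from_quat([q[1],q[2],q[3],q[0]]).as_matrix()
    def ray(s,uv):
        uv=np.atleast_2d(uv).astype(float)
        d=np.stack([(uv[:,0]-s.cx)/s.f,(uv[:,1]-s.cy)/s.fy],1); u=d.copy()
        for _ in range(10):
            r2=(u**2).sum(1,keepdims=True); u=d/(1+s.k*r2)
        v=np.stack([u[:,0],-u[:,1],-np.ones(len(u))],1)
        return v@s.R.T
    def plane(s,uv,z):
        v=s.ray(uv); t=(z-s.p[2])/v[:,2]; return s.p+v*t[:,None]
    def proj(s,P):
        c=(np.atleast_2d(P)-s.p)@s.R; x=c[:,0]/-c[:,2]; y=-c[:,1]/-c[:,2]
        g=1+s.k*(x*x+y*y); return np.stack([x*g*s.f+s.cx,y*g*s.fy+s.cy],1)
top=Cam('top');side=Cam('side');C={'top':top,'side':side}
def tri(ut,us):
    "two-view point"
    A=np.zeros((3,3));b=np.zeros(3)
    for c,u in((top,ut),(side,us)):
        d=c.ray(u)[0];d/=np.linalg.norm(d);M=np.eye(3)-np.outer(d,d);A+=M;b+=M@c.p
    return np.linalg.solve(A,b)
HSV={'blue':((105,120,40),(125,255,255)),'green':((65,80,30),(90,255,255)),'yellow':((20,130,80),(32,255,255)),'pink':((160,60,80),(175,200,255)),'red':((0,180,80),(5,255,255)),'orange':((5,200,120),(14,255,255))}
def mask(im,c):
    return cv2.inRange(cv2.cvtColor(im,cv2.COLOR_RGB2HSV),*[np.array(x) for x in HSV[c]])
def blobs(im,c,amin=20):
    m=mask(im,c);cs,_=cv2.findContours(m,cv2.RETR_EXTERNAL,cv2.CHAIN_APPROX_NONE)
    o=[]
    for k in cs:
        if cv2.contourArea(k)>=amin:
            mm=np.zeros_like(m);cv2.drawContours(mm,[k],-1,255,-1); mm&=m
            ys,xs=np.nonzero(mm); o.append(np.stack([xs,ys],1).astype(float))
    return sorted(o,key=lambda a:-len(a))
def rect(P):
    "centre,long-axis yaw,dims from world xy points"
    (c,(w,h),a)=cv2.minAreaRect(P[:,:2].astype(np.float32)*1)
    if w<h: w,h=h,w;a+=90
    return np.array(c),np.deg2rad((a+90)%180-90),(w,h)
def save(im,name,box=None,s=1):
    if box: x0,y0,x1,y1=box; im=im[y0:y1,x0:x1]
    cv2.imwrite('pics/'+name,cv2.resize(im[:,:,::-1],None,fx=s,fy=s,interpolation=cv2.INTER_CUBIC))
E
python3 - <<'E'
from h import *
t=cv2.imread('pics/top0.png')[:,:,::-1];s=cv2.imread('pics/side0.png')[:,:,::-1]
save(t,'t0z.png',(190,110,490,290),2.6);save(s,'s0z.png',(210,110,410,340),2.6)
for n,im in(('top',t),('side',s)):
    for c in HSV:
        for b in blobs(im,c,15)[:5]:
            print(n,c,len(b),b.mean(0).round(1), end=' ')
            if c in('blue','green','yellow','pink'):
                P=C[n].plane(b,36);print('z36 mean',P.mean(0).round(1),rect(P))
            else: print(C[n].plane(b.mean(0),59).round(0))
E
```

```text
top blue 418 [412.4 232.8] z36 mean [ 458.4 -354.6   36. ] (array([ 458.47363281, -354.55596924]), np.float64(0.21196606781023453), (83.2987060546875, 57.71645736694336))
top yellow 490 [374.3 234.7] z36 mean [ 453.6 -224.7   36. ] (array([ 453.71298218, -224.80541992]), np.float64(-0.13744534438482597), (89.36260223388672, 62.5939826965332))
top pink 525 [451.8 219.1] z36 mean [ 503.  -492.9   36. ] (array([ 503.40835571, -493.47348022]), np.float64(0.432732717890204), (91.12052917480469, 69.50599670410156))
side blue 330 [358.2 151.2] z36 mean [ 460. -349.   36.] (array([ 460.04782104, -349.21508789]), np.float64(0.16435513910623395), (92.23538970947266, 70.57430267333984))
side blue 249 [360.1 212.1] z36 mean [452.7 -41.4  36. ] (array([460.19332886, -29.11487579]), np.float64(1.104427418283801), (121.4110336303711, 54.65553665161133))
side blue 196 [337.2 214.1] z36 mean [515.3 -30.2  36. ] (array([515.75073242, -35.40661621]), np.float64(-1.517510097778207), (59.73140335083008, 50.220314025878906))
side green 307 [316.1 146.8] z36 mean [ 597.9 -371.5   36. ] (array([ 597.67694092, -371.53451538]), np.float64(-0.061163222859195815), (90.95892333984375, 69.1232681274414))
side yellow 423 [359.8 174.1] z36 mean [ 454.6 -222.1   36. ] (array([ 454.67098999, -223.93714905]), np.float64(-0.1348986965924377), (95.03955078125, 73.25298309326172))
side pink 272 [345.3 129. ] z36 mean [ 505.4 -487.8   36. ] (array([ 505.15542603, -488.54214478]), np.float64(0.44326435486849053), (95.2116470336914, 67.67716217041016))
side red 70 [297.2 291. ] [[594. 273.  59.]]
side orange 299 [221.8 390.6] [[713. 531.  59.]]
side orange 194 [164.9 394.4] [[821. 546.  59.]]
side orange 108 [256.4 102.5] [[ 836. -631.   59.]]
side orange 107 [287.7 105.3] [[ 717. -611.   59.]]
side orange 95 [290.   90.3] [[ 723. -732.   59.]]
```

View pics/t0z.png

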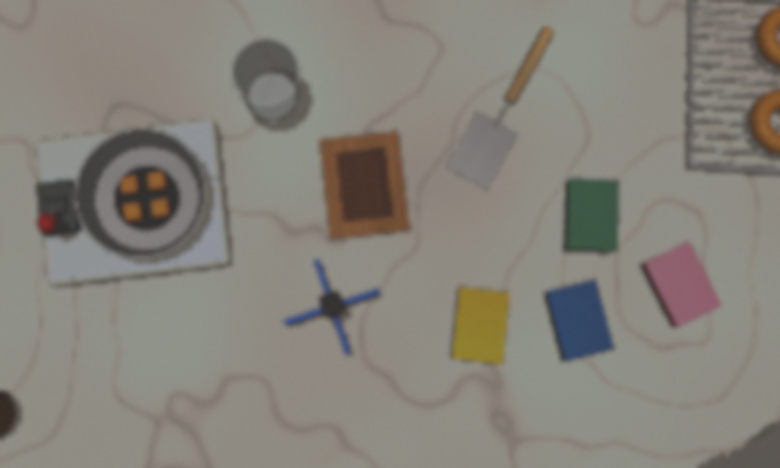

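View pics/s0z.png

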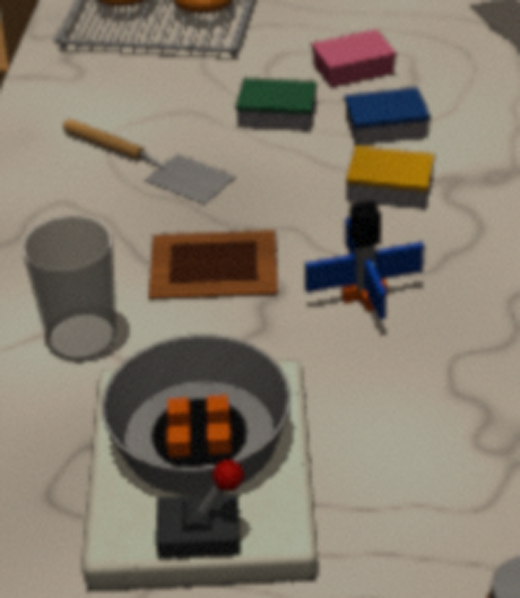

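```bash
python3 - <<'E'
from h import *
t=cv2.imread('pics/top0.png')[:,:,::-1]
h=cv2.cvtColor(t,cv2.COLOR_RGB2HSV)
for n,(x,y) in dict(green=(417,193),tray=(316,165),mark=(330,182),tooth=(240,181),tooth2=(251,180),red=(208,196),blade=(313,212),blade2=(335,224),grip=(318,228),yellow=(374,235),pink=(452,219),base=(215,212),bowl=(245,160)).items(): print(n,h[y,x],t[y,x])
E
```

```text
green [69 76 87] [61 87 69]
tray [ 13 133 115] [115  81  55]
mark [ 10 105  73] [73 53 43]
tooth [ 14 166 141] [141  93  49]
tooth2 [ 14 164 135] [135  90  48]
red [  2 167 116] [116  44  40]
blade [113  76 118] [ 83  91 118]
blade2 [ 12  12 107] [107 104 102]
grip [20 14 54] [54 53 51]
yellow [ 24 173 143] [143 125  46]
pink [171  84 143] [143  96 110]
base [102   9 149] [144 147 149]
bowl [10  9 84] [84 82 81]
```

```bash
cat >> h.py <<'E'
TH={'green':((55,40,40),(85,255,160)),'blue':((105,90,30),(125,255,255)),'yellow':((20,100,60),(32,255,255)),'pink':((160,50,80),(178,200,255)),'tray':((8,70,45),(17,200,200)),'tooth':((10,130,100),(18,255,200)),'red':((0,120,60),(6,255,255)),'blade':((105,60,40),(125,255,255))}
def tmask(im,c,box,up=4):
    x0,y0,x1,y1=box; cr=im[y0:y1,x0:x1]
    b=cv2.resize(cr,None,fx=up,fy=up,interpolation=cv2.INTER_CUBIC)
    m=cv2.inRange(cv2.cvtColor(b,cv2.COLOR_RGB2HSV),*[np.array(v) for v in TH[c]])
    return m
def tpts(im,c,box,up=4,amin=30,z=36):
    m=tmask(im,c,box,up);cs,_=cv2.findContours(m,cv2.RETR_EXTERNAL,cv2.CHAIN_APPROX_NONE);o=[]
    for k in sorted(cs,key=lambda k:-cv2.contourArea(k)):
        if cv2.contourArea(k)<amin:continue
        mm=np.zeros_like(m);cv2.drawContours(mm,[k],-1,255,-1)
        ys,xs=np.nonzero(mm);uv=np.stack([(xs+.5)/up-.5+box[0],(ys+.5)/up-.5+box[1]],1)
        P=top.plane(uv,z); r=rect(P)
        # moment-based centre + axis
        q=P[:,:2]-P[:,:2].mean(0);w,v=np.linalg.eigh(q.T@q);a=np.arctan2(v[1,1],v[0,1]);a=(a+np.pi/2)%np.pi-np.pi/2
        o.append(dict(n=len(P),c=P[:,:2].mean(0),a=a,rc=r[0],ra=r[1],d=np.array(r[2]),uv=uv.mean(0)))
    return o
def show(o):
    for e in o: print('  n',e['n'],'c',e['c'].round(1),'a',round(e['a'],3),'rect',e['rc'].round(1),round(float(e['ra']),3),e['d'].round(1),'uv',e['uv'].round(1))
E
python3 - <<'E'
from h import *
t=cv2.imread('pics/top0.png')[:,:,::-1]
for c,box,z in(('green',(395,170,440,215),36),('blue',(392,210,434,256),36),('yellow',(355,213,394,256),36),('pink',(430,195,475,242),36),('tray',(305,150,358,212),6),('tooth',(225,165,268,205),59),('red',(198,185,220,205),85),('blade',(295,205,342,250),60)):
    print(c);show(tpts(t,c,box,z=z)[:5])
# mixer base: white mask
cr=t[145:225,190:290];b=cv2.resize(cr,None,fx=3,fy=3);save(t,'mix.png',(190,145,290,225),7)
E
```

```text
green
  n 7910 c [ 597.  -377.6] a -0.071 rect [ 597.3 -377.8] -0.068 [93.4 65.8] uv [417.3 192.3]
blue
  n 7652 c [ 458.2 -354.7] a 0.221 rect [ 458.2 -354.7] 0.222 [88.3 63.7] uv [412.4 232.8]
yellow
  n 8562 c [ 453.5 -225. ] a -0.127 rect [ 453.5 -225. ] -0.132 [93.8 66.4] uv [374.4 234.7]
pink
  n 8861 c [ 503.  -492.6] a 0.446 rect [ 502.9 -492.8] 0.423 [93.9 72.9] uv [451.7 219.1]
tray
  n 18949 c [645.6 -77.3] a 0.078 rect [646.3 -76.9] 0.099 [138.9 109.1] uv [329.7 180.8]
tooth
  n 570 c [605.6 226.5] a 0.872 rect [605.5 226.6] -1.557 [21.2 20.7] uv [240.3 190.9]
  n 565 c [610.3 190.3] a 0.701 rect [610.3 190.5] 0.131 [21.2 21.2] uv [251.  189.3]
  n 546 c [646.4 195.4] a 0.683 rect [646.3 195.3] 0.012 [20.8 20.4] uv [249.6 178.8]
  n 511 c [640.9 230.8] a -0.724 rect [641.5 231. ] 0.015 [20.7 20.4] uv [239.2 180.6]
red
  n 532 c [588.3 329.8] a 0.428 rect [588.3 330. ] 0.984 [22.  20.5] uv [207.6 195.3]
blade
  n 588 c [467.2   3.1] a -1.251 rect [467.1   2.7] -1.252 [51.7  8.7] uv [306.7 231.2]
  n 529 c [490.4 -69.1] a -1.265 rect [490.3 -68.9] -1.269 [48.5  8.2] uv [328.3 224. ]
  n 490 c [443.9 -44. ] a 0.324 rect [444.1 -44. ] 0.32 [50.4  7.1] uv [320.9 238.1]
  n 439 c [516.8 -20.3] a 0.323 rect [516.9 -20.5] 0.323 [45.3  7.4] uv [313.6 216.2]
```

View pics/mix.png

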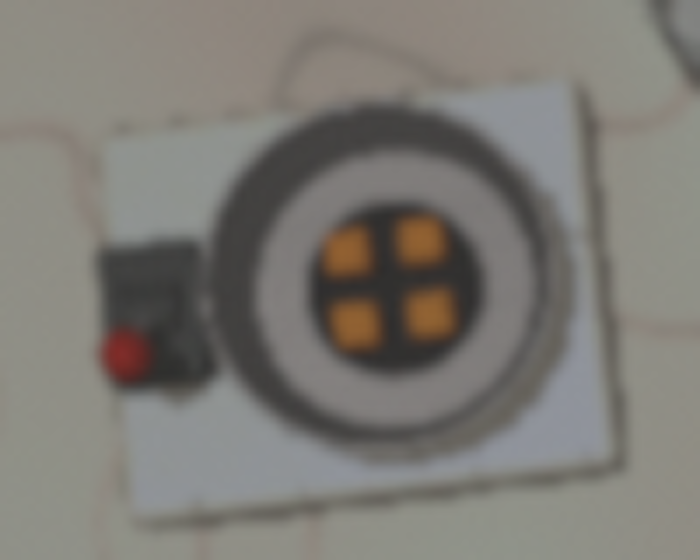

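```bash
cat >> h.py <<'E'
def pose():
    s=manip.sense();q=s['tcp_rot'];M=R.from_quat([q[1],q[2],q[3],q[0]]).as_matrix()
    return s,np.array(s['ee_pos']),M,np.arctan2(M[1,0],M[0,0])
def go(xyz=None,yaw=None,off=(0,0,0)):
    "tool-axis shift (m) at present yaw, then turn"
    s,p,M,th=pose()
    print('t %.2f p %s yaw %.3f tilt %.3f F %s T %s w %.3f j7 %.2f'%(s['time_s'],p.round(1),th,np.arccos(min(1,-M[2,2])),s['force'].round(1),s['torque'].round(2),s['width'],s['joints'][6]))
    if xyz is not None:
        d=(np.array(xyz,float)-p); c,si=np.cos(th),np.sin(th)
        print('shift m',(np.array([d[0]*c+d[1]*si,d[0]*si-d[1]*c,-d[2]])/1000).round(4),'len',np.linalg.norm(d).round(0))
    if yaw is not None:
        e=(th-yaw+np.pi)%(2*np.pi)-np.pi; print('turn',round(e,3))
E
python3 - <<'E'
from h import *
go((478.6,-32.7,200),0.312)
# jug, jar etc
print(top.plane([(295,147),(178,270),(375,168)],0).round(0))
E
```

```text
t 0.10 p [ 277.6 -587.   225.8] yaw -1.129 tilt 0.002 F [ 0.4  0.  -0.2] T [ 0.   -0.03  0.01] w 0.999 j7 -0.21
shift m [-0.4152 -0.4187  0.0258] len 590.0
turn -1.441
[[ 771.   45.    0.]
 [ 340.  453.    0.]
 [ 691. -239.    0.]]
```

jog_arm(moves=[[-0.0231,-0.0233,0,0,1],[-0.0231,-0.0233,0,0,1],[-0.0231,-0.0233,0,0,1],[-0.0231,-0.0233,0,0,1],[-0.0231,-0.0233,0,0,1],[-0.0231,-0.0233,0,0,1],[-0.0231,-0.0233,0,0,1],[-0.0231,-0.0233,0,0,1],[-0.0231,-0.0233,0,0,1],[-0.0231,-0.0233,0,0,1],[-0.0231,-0.0233,0,0,1],[-0.0231,-0.0233,0,0,1],[-0.0231,-0.0233,0,0,1],[-0.0231,-0.0233,0,0,1],[-0.0231,-0.0233,0,0,1],[-0.0231,-0.0233,0,0,1],[-0.0231,-0.0233,0,0,1],[-0.0231,-0.0233,0,0,1]])

```text
time_s: 1.6
ee_pos: [479.2, -30.9, 226.6]
tcp_rot: [0.0, 0.845, -0.535, -0.0]
force: [0.2, -1.1, 0.1]
width: 1.0
```

jog_arm(moves=[[0,0,0,-0.12,1],[0,0,0,-0.12,1],[0,0,0,-0.12,1],[0,0,0,-0.12,1],[0,0,0,-0.12,1],[0,0,0,-0.12,1],[0,0,0,-0.12,1],[0,0,0,-0.12,1],[0,0,0,-0.12,1],[0,0,0,-0.12,1],[0,0,0,-0.12,1],[0,0,0,-0.12,1],[0,0,0,0,1]])

```text
time_s: 2.68
ee_pos: [478.9, -32.4, 226.3]
tcp_rot: [-0.0, 0.988, 0.157, -0.0]
force: [-0.1, 0.6, -0.8]
width: 1.0
```

```bash
python3 - <<'E'
from h import *
go((478.6,-32.7,79),0.312)
im=manip.capture('side');save(im,'s1.png',(300,100,420,250),4)
im=manip.capture('top');save(im,'t1.png')
E
```

```text
t 2.68 p [478.9 -32.4 226.3] yaw 0.315 tilt 0.001 F [-0.1  0.6 -0.8] T [ 0.01 -0.13  0.03] w 1.000 j7 0.04
shift m [-0.0003  0.0002  0.1473] len 147.0
turn 0.003
```

View pics/s1.png

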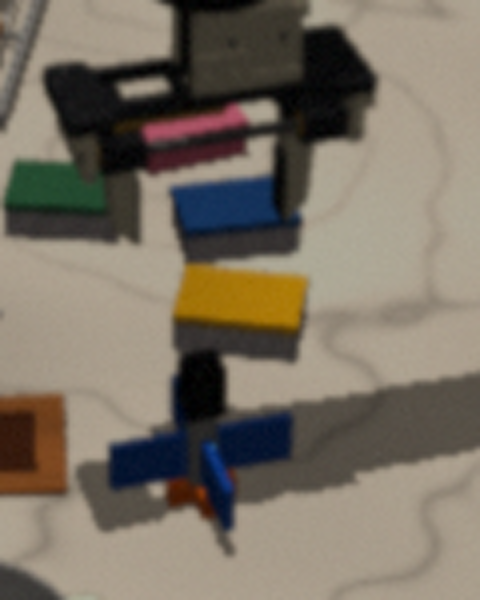

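View pics/t1.png

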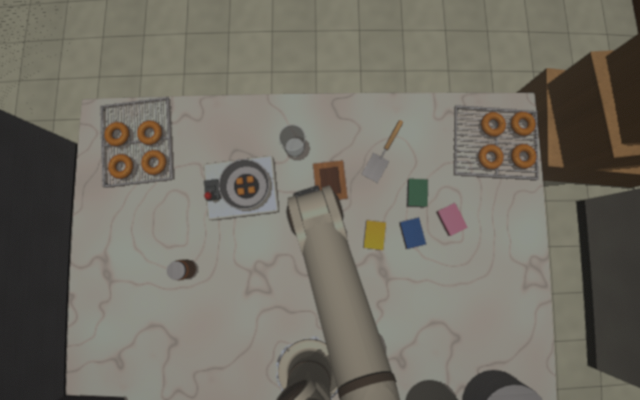

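```bash
python3 - <<'E'
from h import *
print(side.proj([(478.6,-32.7,98),(478.6,-32.7,118),(478.6,-32.7,78),(478.6,-32.7,226)]))
# mean of grip pixels (dark) side
im=cv2.imread('pics/side0.png')[:,:,::-1]
g=cv2.cvtColor(im,cv2.COLOR_RGB2GRAY)[180:215,335:365]
ys,xs=np.nonzero(g<45);print(xs.mean()+335,ys.mean()+180,xs.min()+335,xs.max()+335,ys.min()+180,ys.max()+180,len(xs))
E
```

```text
[[350.93053813 196.00280037]
 [351.03453931 190.03075849]
 [350.8279927  201.8687469 ]
 [351.62235372 155.83114318]]
350.36104513064134 203.3040380047506 335 364 181 214 421
```

jog_arm(moves=[[0,0,0.02,0,1],[0,0,0.02,0,1],[0,0,0.02,0,1],[0,0,0.02,0,1],[0,0,0.02,0,1],[0,0,0.02,0,1],[0,0,0.015,0,1],[0,0,0.012,0,1],[0,0,0,0,1],[0,0,0,0,-1],[0,0,0,0,-1],[0,0,0,0,-1],[0,0,0,0,-1],[0,0,0,0,-1],[0,0,0,0,-1],[0,0,0,0,-1],[0,0,0,0,-1],[0,0,0,0,-1]], squeeze=35)

```text
time_s: 4.28
ee_pos: [479.3, -32.4, 79.8]
tcp_rot: [0.0, 0.988, 0.155, 0.0]
force: [-0.3, 0.6, -0.0]
width: 0.393
```

```bash
python3 - <<'E'
from h import *
go((478.6,-32.7,205))
E
```

```text
t 4.28 p [479.3 -32.4  79.8] yaw 0.311 tilt 0.000 F [-0.3  0.6 -0. ] T [ 0.02 -0.15 -0.  ] w 0.393 j7 -0.19
shift m [-7.000e-04  1.000e-04 -1.252e-01] len 125.0
```

jog_arm(moves=[[0,0,0,0,-1],[0,0,0,0,-1],[0,0,0,0,-1],[0,0,0,0,-1]])

```text
time_s: 4.62
ee_pos: [479.3, -32.3, 79.7]
tcp_rot: [-0.0, 0.988, 0.155, 0.0]
force: [-0.1, 0.8, -0.9]
width: 0.304
```

jog_arm(moves=[[0,0,0,0,-1],[0,0,0,0,-1],[0,0,-0.01,0,-1],[0,0,-0.015,0,-1],[0,0,-0.02,0,-1],[0,0,-0.02,0,-1],[0,0,-0.02,0,-1],[0,0,-0.02,0,-1],[0,0,-0.02,0,-1],[0,0,-0.01,0,-1],[0,0,0,0,-1]])

```text
time_s: 5.53
ee_pos: [480.6, -32.3, 217.0]
tcp_rot: [0.001, 0.988, 0.155, 0.002]
force: [1.1, 0.6, -2.1]
width: 0.3
```

```bash
python3 - <<'E'
from h import *
# drive minus dasher measured plus grasp tcp
go((626,210.8,214),0.136)
E
```

```text
t 5.53 p [480.6 -32.3 217. ] yaw 0.311 tilt 0.004 F [ 1.1  0.6 -2.1] T [-0.01 -0.15 -0.04] w 0.300 j7 0.02
shift m [ 0.2128 -0.187   0.003 ] len 283.0
turn 0.175
```

jog_arm(moves=[[0.008,-0.007,0,0,-1],[0.0177,-0.0156,0,0,-1],[0.0177,-0.0156,0,0,-1],[0.0177,-0.0156,0,0,-1],[0.0177,-0.0156,0,0,-1],[0.0177,-0.0156,0,0,-1],[0.0177,-0.0156,0,0,-1],[0.0177,-0.0156,0,0,-1],[0.0177,-0.0156,0,0,-1],[0.0177,-0.0156,0,0,-1],[0.0177,-0.0156,0,0,-1],[0.0177,-0.0156,0,0,-1],[0.0097,-0.0084,0,0,-1],[0,0,0,0.06,-1],[0,0,0,0.06,-1],[0,0,0,0.055,-1],[0,0,0,0,-1],[0,0,0,0,-1]])

```text
time_s: 7.03
ee_pos: [623.6, 210.3, 213.2]
tcp_rot: [0.0, 0.998, 0.069, -0.001]
force: [-0.2, -0.3, -1.8]
width: 0.305
```

```bash
python3 - <<'E'
from h import *
go((626,210.8,140),0.136)
im=manip.capture('side');save(im,'s2.png',(220,180,370,350),4)
im=manip.capture('top');save(im,'t2.png',(180,110,400,290),3)
print(side.proj([(626,210.8,217-79+60),(626,210.8,41),(626,210.8,138)]))
E
```

```text
t 7.03 p [623.6 210.3 213.2] yaw 0.138 tilt 0.002 F [-0.2 -0.3 -1.8] T [-0.02 -0.08 -0.04] w 0.305 j7 -0.60
shift m [ 0.0025 -0.0001  0.0732] len 73.0
turn 0.002
[[282.41644336 226.45166414]
 [286.93409086 275.91132764]
 [284.22823367 246.33599223]]
```

View pics/s2.png

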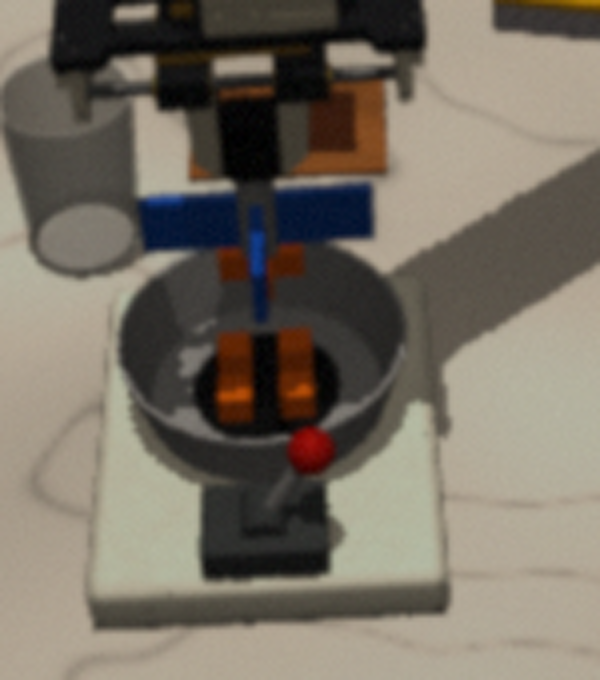

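View pics/t2.png

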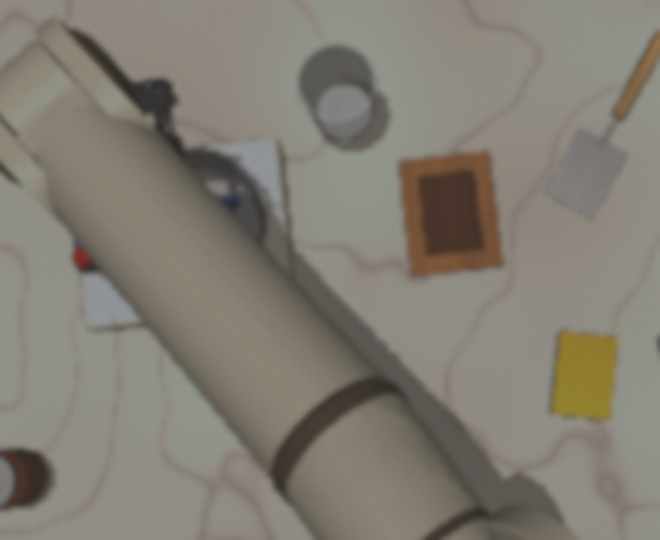

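jog_arm(moves=[[0.0025,0,0.01,0,-1],[0,0,0.015,0,-1],[0,0,0.015,0,-1],[0,0,0.015,0,-1],[0,0,0.01,0,-1],[0,0,0,0,-1]])

```text
time_s: 7.63
ee_pos: [624.6, 209.7, 145.6]
tcp_rot: [0.001, 0.998, 0.068, -0.003]
force: [-1.2, -0.2, -3.5]
width: 0.305
```

```bash
python3 - <<'E'
from h import *
go((626,210.8,120.7),0.136)
E
```

```text
t 7.63 p [624.6 209.7 145.6] yaw 0.136 tilt 0.006 F [-1.2 -0.2 -3.5] T [-0.07 -0.03  0.  ] w 0.305 j7 -0.64
shift m [ 0.0016 -0.0009  0.0249] len 25.0
turn 0.0
```

jog_arm(moves=[[0.0008,-0.0005,0.003,0,-1],[0,0,0.003,0,-1],[0,0,0.002,0,-1],[0,0,0.002,0,-1],[0,0,0.002,0,-1],[0,0,0,0,-1],[0,0,0,0,-1]])

```text
time_s: 8.22
ee_pos: [627.5, 211.6, 137.9]
tcp_rot: [0.0, 0.998, 0.068, 0.0]
force: [0.7, -0.4, -3.7]
width: 0.302
```

```bash
python3 - <<'E'
from h import *
go((626,210.8,120.7),0.136)
E
```

```text
t 8.22 p [627.5 211.6 137.9] yaw 0.136 tilt 0.000 F [ 0.7 -0.4 -3.7] T [-0.02 -0.13  0.02] w 0.302 j7 -0.65
shift m [-0.0016  0.0006  0.0172] len 17.0
turn -0.0
```

jog_arm(moves=[[0,0,0.002,0,-1],[0,0,0.002,0,-1],[0,0,0,0,-1],[0,0,0,0,-1]])

```text
time_s: 8.55
ee_pos: [627.3, 211.5, 133.5]
tcp_rot: [0.0, 0.998, 0.068, -0.0]
force: [-0.2, 0.5, -2.9]
width: 0.304
```

```bash
python3 - <<'E'
from h import *
go((626,210.8,120.7),0.136)
E
```

```text
t 8.55 p [627.3 211.5 133.5] yaw 0.136 tilt 0.000 F [-0.2  0.5 -2.9] T [ 0.04 -0.09 -0.02] w 0.304 j7 -0.65
shift m [-0.0014  0.0005  0.0128] len 13.0
turn -0.0
```

jog_arm(moves=[[0,0,0.002,0,-1],[0,0,0.002,0,-1],[0,0,0.002,0,-1],[0,0,0.002,0,-1],[0,0,0.002,0,-1],[0,0,0.002,0,-1],[0,0,0,0,-1],[0,0,0,0,-1]])

```text
time_s: 9.22
ee_pos: [627.4, 211.6, 121.5]
tcp_rot: [-0.0, 0.998, 0.068, -0.0]
force: [-0.1, 0.6, -2.4]
width: 0.304
```

```bash
python3 - <<'E'
from h import *
go((626,210.8,120.7),0.136)
E
```

```text
t 9.22 p [627.4 211.6 121.5] yaw 0.136 tilt 0.000 F [-0.1  0.6 -2.4] T [ 0.03 -0.09  0.02] w 0.304 j7 -0.66
shift m [-0.0015  0.0006  0.0008] len 2.0
turn 0.0
```

jog_arm(moves=[[0,0,0.001,0,-1],[0,0,0.001,0,-1],[0,0,0,0,-1],[0,0,0,0,-1]])

```text
time_s: 9.55
ee_pos: [627.7, 211.8, 120.7]
tcp_rot: [-0.0, 0.998, 0.068, 0.0]
force: [-1.3, -1.8, 5.1]
width: 0.309
```

```bash
python3 - <<'E'
from h import *
go((626,210.8,120.7),0.136)
im=manip.capture('side');save(im,'s3.png',(220,180,370,350),4)
E
```

```text
t 9.55 p [627.7 211.8 120.7] yaw 0.136 tilt 0.001 F [-1.3 -1.8  5.1] T [-0.33  0.57 -0.03] w 0.309 j7 -0.66
shift m [-0.0019  0.0008  0.    ] len 2.0
turn 0.0
```

View pics/s3.png

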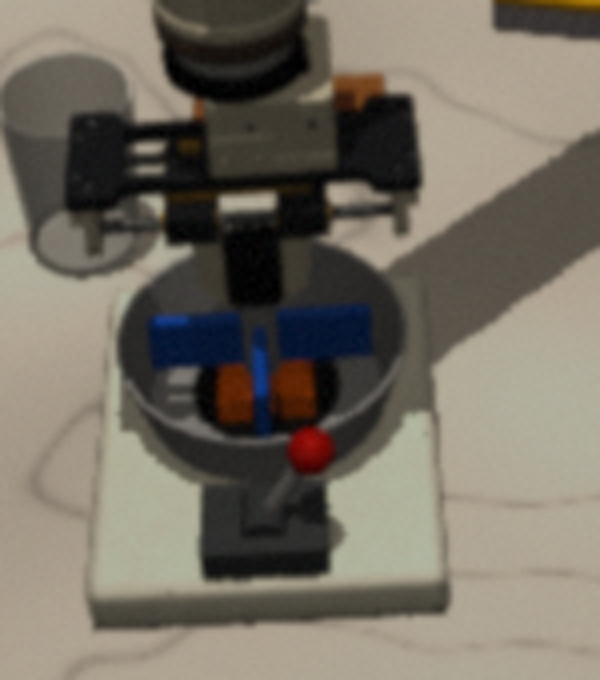

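jog_arm(moves=[[0,0,-0.0005,0,-1],[0,0,0,0,1],[0,0,0,0,1],[0,0,0,0,1],[0,0,0,0,1],[0,0,0,0,1],[0,0,0,0,1],[0,0,0,0,1],[0,0,0,0,1],[0,0,-0.02,0,1],[0,0,-0.025,0,1],[0,0,-0.025,0,1],[0,0,-0.025,0,1],[0,0,-0.025,0,1]])

```text
time_s: 10.77
ee_pos: [627.3, 211.6, 241.4]
tcp_rot: [-0.0, 0.998, 0.068, -0.0]
force: [0.2, 0.2, 0.6]
width: 0.999
```

```bash
python3 - <<'E'
from h import *
go()
t=cv2.imread('pics/top0.png')[:,:,::-1];s=cv2.imread('pics/side0.png')[:,:,::-1]
bs=blobs(s,'red')[0].mean(0);print(bs)
P=tri((207.6,195.3),bs);print(P,top.proj(P),side.proj(P))
# mixer base outline top: bright lowsat mask
cr=cv2.resize(t[140:230,190:290],None,fx=4,fy=4,interpolation=cv2.INTER_CUBIC);save(t,'mixbase.png',(190,140,290,230),7)
im=manip.capture('side');save(im,'s4.png',(200,130,380,350),3.5)
E
```

```text
t 10.77 p [627.3 211.6 241.4] yaw 0.136 tilt 0.000 F [0.2 0.2 0.6] T [ 0.   -0.16  0.01] w 0.999 j7 -0.59
[297.2        290.95714286]
[585.37732247 321.60010391 113.47393848] [[207.59467003 194.94163294]] [[297.74049214 291.02617299]]
```

View pics/s4.png

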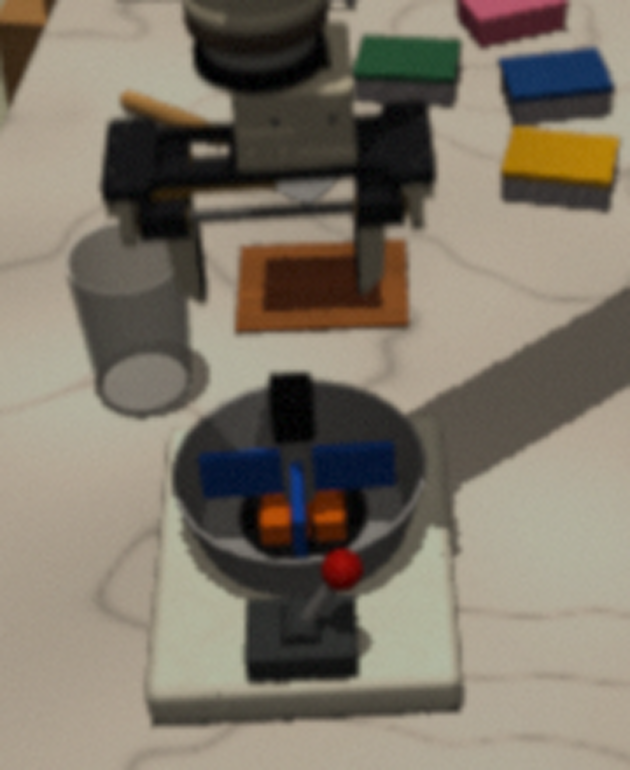

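```bash
python3 - <<'E'
from h import *
c=np.array([(100,135),(580,80),(622,468),(130,525)],float)/7+[190,145]
P=top.plane(c,35)[:,:2];print(P.round(1))
ex=[P[0]-P[3],P[1]-P[2]];ey=[P[0]-P[1],P[3]-P[2]]
print([np.arctan2(*e[::-1]) for e in ex],[np.arctan2(*e[::-1])-np.pi/2 for e in ey],[np.linalg.norm(e) for e in ex+ey])
a=np.mean([np.arctan2(*e[::-1]) for e in ex]+[np.arctan2(*e[::-1])-np.pi/2 for e in ey])
d=np.array([585.4,321.6])-[626,211];M=np.array([[np.cos(a),np.sin(a)],[-np.sin(a),np.cos(a)]]);print(a,M@d)
t0=np.array([585.4,321.6]);u=M[0]
st=t0-u*42;print(u,'start',st)
go((st[0],st[1],200),a)
E
```

```text
[[704.3 359.2]
 [728.7 119.7]
 [535.2  98.4]
 [509.9 339.1]]
[np.float64(0.10302313817388743), np.float64(0.110002874946231)] [np.float64(0.10165590890293585), np.float64(0.10472640748759976)] [np.float64(195.43061810570714), np.float64(194.69392566576917), np.float64(240.71672325094053), np.float64(242.07575072798576)]
0.10485208237766351 [-28.80162386 114.24178948]
[0.99450805 0.10466006] start [543.6306617  317.20427728]
t 10.82 p [629.6 213.2 247.3] yaw 0.136 tilt 0.008 F [ 1.3 -0.1  4. ] T [ 0.17 -0.2   0.  ] w 1.002 j7 -0.59
shift m [-0.0711 -0.1147  0.0473] len 143.0
turn 0.031
```

jog_arm(moves=[[-0.0118,-0.019,0,0.03,-1],[-0.0118,-0.019,0,0,-1],[-0.0118,-0.019,0,0,-1],[-0.0118,-0.019,0,0,-1],[-0.0118,-0.019,0,0,-1],[-0.0118,-0.019,0,0,-1],[0,0,0,0,-1],[0,0,0,0,-1],[0,0,0,0,-1],[0,0,0,0,-1],[0,0,0,0,-1],[0,0,0.01,0,-1],[0,0,0.02,0,-1],[0,0,0.02,0,-1],[0,0,0.02,0,-1],[0,0,0.02,0,-1],[0,0,0.02,0,-1],[0,0,0,0,-1]], squeeze=20)

```text
time_s: 12.32
ee_pos: [542.4, 314.2, 125.2]
tcp_rot: [0.002, 0.999, 0.053, -0.003]
force: [0.1, -1.1, -0.2]
width: 0.005
```

```bash
python3 - <<'E'
from h import *
go((543.6,317.2,103),.105)
im=manip.capture('side');save(im,'s5.png',(220,180,370,350),4)
E
```

```text
t 12.32 p [542.4 314.2 125.2] yaw 0.105 tilt 0.008 F [ 0.1 -1.1 -0.2] T [-0.06 -0.02  0.01] w 0.005 j7 -0.90
shift m [ 0.0015 -0.0028  0.0222] len 22.0
turn 0.0
```

View pics/s5.png

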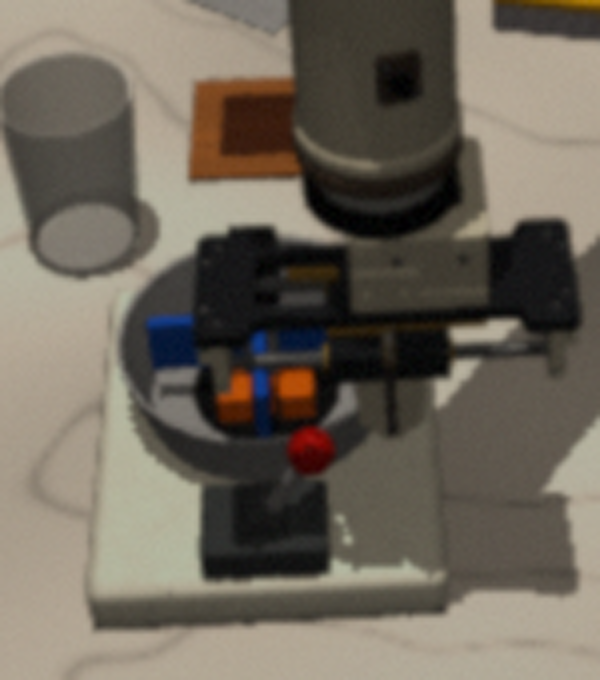

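jog_arm(moves=[[0,-0.003,0.01,0,-1],[0,0,0.01,0,-1],[0,0,0,0,-1],[0.006,0,0,0,-1],[0.006,0,0,0,-1],[0.006,0,0,0,-1],[0.006,0,0,0,-1],[0.006,0,0,0,-1],[0,0,0,0,-1]])

```text
time_s: 13.12
ee_pos: [573.3, 323.7, 114.7]
tcp_rot: [0.001, 0.999, 0.053, -0.001]
force: [-13.8, -8.6, 28.2]
width: 0.004
```

```bash
python3 - <<'E'
from h import *
go((543.6+70,317.2+7,103),.105)
im=manip.capture('side');save(im,'s6.png',(220,180,370,350),4)
E
```

```text
t 13.12 p [573.3 323.7 114.7] yaw 0.106 tilt 0.002 F [-13.8  -8.6  28.2] T [-1.98  2.65 -0.08] w 0.004 j7 -0.88
shift m [0.0401 0.0037 0.0117] len 42.0
turn 0.001
```

View pics/s6.png

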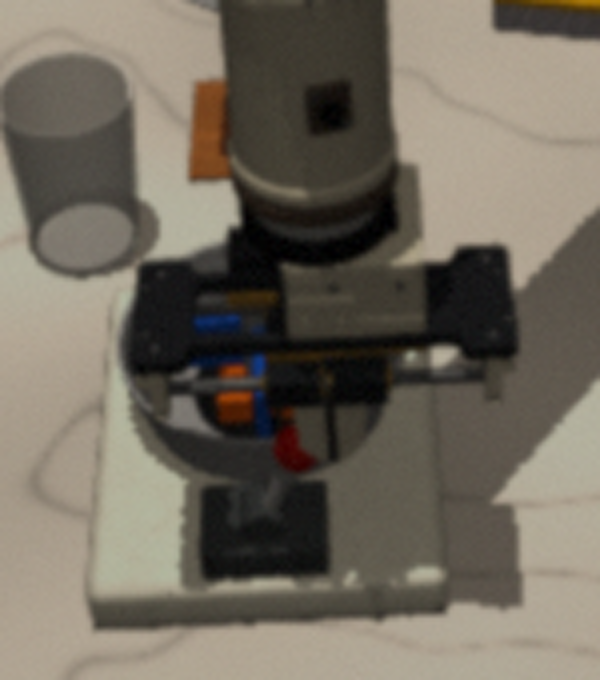

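jog_arm(moves=[[-0.006,0,0,0,-1],[-0.006,0,0,0,-1],[-0.006,0,0,0,-1],[-0.006,0,0,0,-1],[-0.006,0,0,0,-1],[0,0,0,0,-1]])

```text
time_s: 13.67
ee_pos: [542.6, 320.1, 109.9]
tcp_rot: [0.0, 0.999, 0.054, -0.001]
force: [-0.5, 0.0, 0.4]
width: 0.005
```

```bash
python3 - <<'E'
from h import *
go((543.6,317.2,103),.105)
im=manip.capture('side');save(im,'s7.png',(220,180,370,350),4)
b=blobs(im,'red',5)
print([ (len(x),x.mean(0)) for x in b])
E
```

```text
t 13.67 p [542.6 320.1 109.9] yaw 0.107 tilt 0.001 F [-0.5  0.   0.4] T [ 0.05 -0.1  -0.01] w 0.005 j7 -0.92
shift m [0.0007 0.003  0.0069] len 8.0
turn 0.002
[(80, array([294.975 , 290.5375]))]
```

View pics/s7.png

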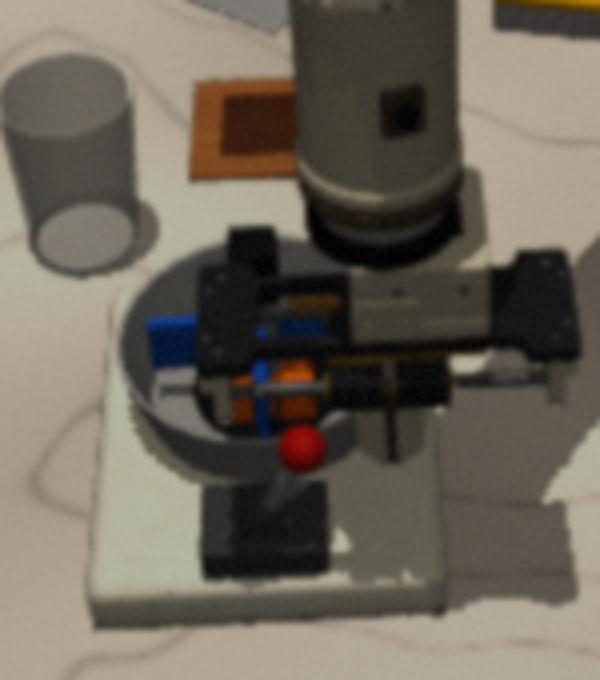

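jog_arm(moves=[[0,0,0.008,0,-1],[0,0,0.008,0,-1],[0,0,0,0,-1],[0,0,0,0,-1],[0.005,0,0,0,-1],[0.005,0,0,0,-1],[0.005,0,0,0,-1],[0.005,0,0,0,-1],[0.005,0,0,0,-1],[0.005,0,0,0,-1],[0,0,0,0,-1]])

```text
time_s: 14.63
ee_pos: [575.4, 323.3, 94.3]
tcp_rot: [-0.0, 0.999, 0.053, 0.001]
force: [0.0, -0.6, 0.0]
width: 0.005
```

```bash
python3 - <<'E'
from h import *
go((543.6+70,317.2+7,103),.105)
im=manip.capture('side');save(im,'s8.png',(220,180,370,350),4)
E
```

```text
t 14.63 p [575.4 323.3  94.3] yaw 0.105 tilt 0.001 F [ 0.  -0.6  0. ] T [ 0.05 -0.09  0.04] w 0.005 j7 -0.89
shift m [ 0.0381  0.0032 -0.0087] len 39.0
turn 0.0
```

View pics/s8.png

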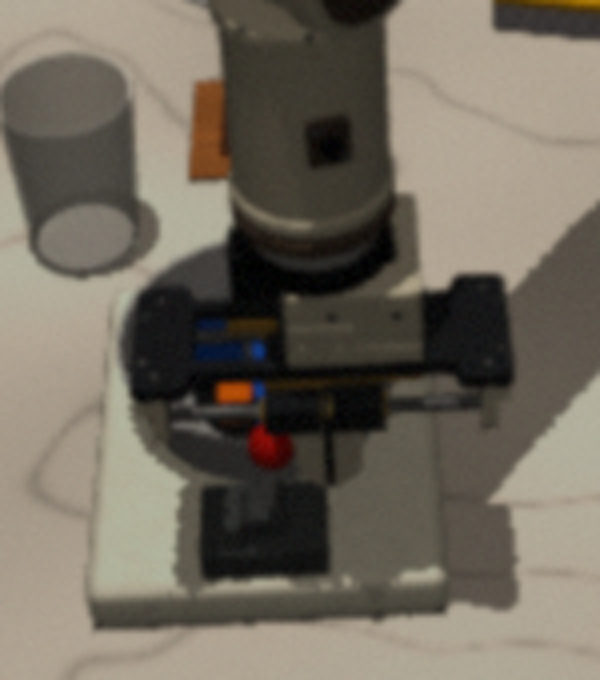

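jog_arm(moves=[[0.005,0,0,0,-1],[0.005,0,0,0,-1],[0.005,0,0,0,-1],[0.005,0,0,0,-1],[0.005,0,0,0,-1],[0.005,0,0,0,-1],[0,0,0,0,-1]])

```text
time_s: 15.27
ee_pos: [605.1, 326.1, 94.0]
tcp_rot: [-0.0, 0.999, 0.052, 0.0]
force: [0.2, -0.2, 0.7]
width: 0.003
```

```bash
python3 - <<'E'
from h import *
go((543.6+70,317.2+7,103),.105)
im=manip.capture('side');save(im,'s9.png',(220,180,370,350),4)
E
```

```text
t 15.27 p [605.1 326.1  94. ] yaw 0.105 tilt 0.001 F [ 0.2 -0.2  0.7] T [ 0.07 -0.12  0.02] w 0.003 j7 -0.86
shift m [ 0.0082  0.0028 -0.009 ] len 13.0
turn -0.0
```

View pics/s9.png

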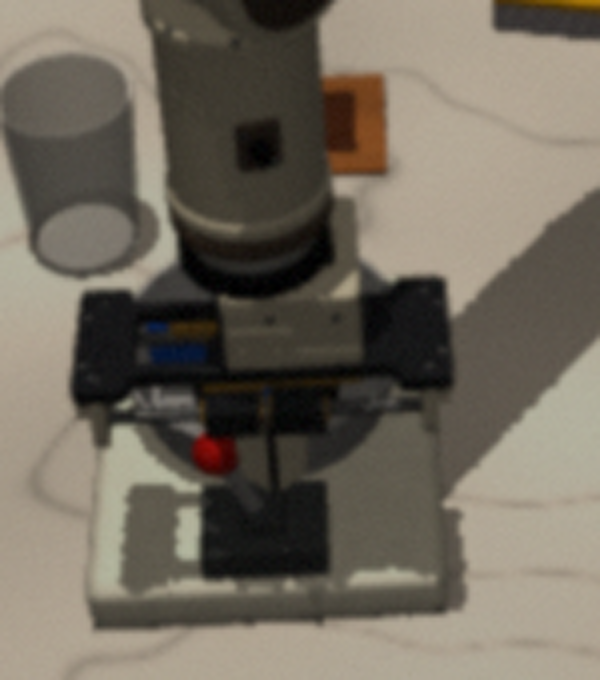

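jog_arm(moves=[[0.003,0,0,0,-1],[0.003,0,0,0,-1],[0.003,0,0,0,-1],[0,0,0,0,-1]])

```text
time_s: 15.65
ee_pos: [612.8, 327.3, 93.9]
tcp_rot: [0.0, 0.999, 0.053, -0.0]
force: [0.3, -0.9, -0.5]
width: 0.004
```

```bash
python3 - <<'E'
from h import *
go((543.6+70,317.2+7,103),.105)
im=manip.capture('side');print([ (len(x),x.mean(0)) for x in blobs(im,'red',5)])
u=np.array([.9945,.105]);pv=np.array([585.4,321.6])+u*28.8
for a in(-.5,.3,.4,.5,.55):print(a,side.proj([*(pv+u*60*np.sin(a)),61+60*np.cos(a)]))
E
```

```text
t 15.65 p [612.8 327.3  93.9] yaw 0.106 tilt 0.001 F [ 0.3 -0.9 -0.5] T [-0.04  0.06 -0.02] w 0.004 j7 -0.85
shift m [ 0.0005  0.0032 -0.0091] len 10.0
turn 0.001
[(37, array([267.78378378, 293.10810811]))]
-0.5 [[297.7094681  290.96926566]]
0.3 [[275.73030026 290.46713764]]
0.4 [[273.15774799 291.23659094]]
0.5 [[270.72240803 292.17358297]]
0.55 [[269.5643834  292.70156106]]
```

jog_arm(moves=[[0.003,0,0,0,-1],[0.003,0,0,0,-1],[0,0,0,0,-1],[0,0,0,0,-1]])

```text
time_s: 16.03
ee_pos: [613.3, 327.4, 93.8]
tcp_rot: [0.002, 0.999, 0.054, -0.005]
force: [-14.9, -5.7, 8.7]
width: 0.003
```

```bash
python3 - <<'E'
from h import *
go((543.6+70,317.2+7,103),.105)
im=manip.capture('side');print([ (len(x),x.mean(0)) for x in blobs(im,'red',5)]);save(im,'s10.png',(220,180,370,350),4)
E
```

```text
t 16.03 p [613.3 327.4  93.8] yaw 0.108 tilt 0.010 F [-14.9  -5.7   8.7] T [-1.18  2.99 -0.13] w 0.003 j7 -0.84
shift m [-0.      0.0032 -0.0092] len 10.0
turn 0.003
[(26, array([267.19230769, 293.30769231]))]
```

View pics/s10.png

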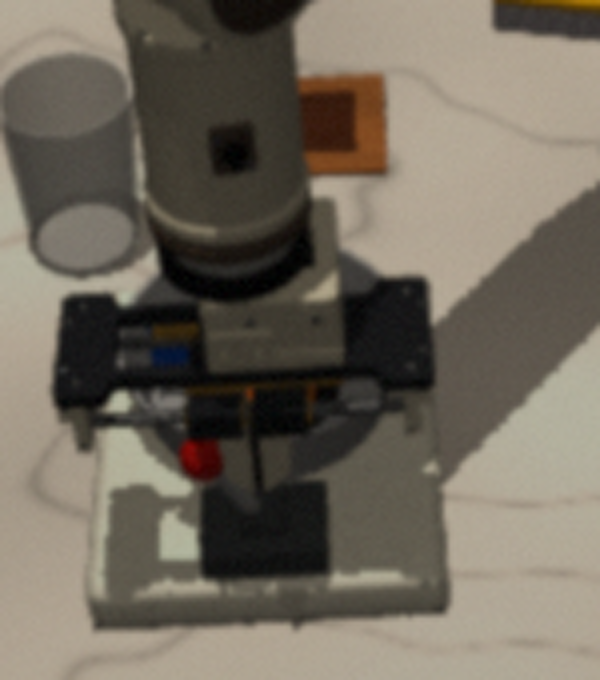

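jog_arm(moves=[[-0.006,0,0,0,-1],[-0.006,0,0,0,-1],[-0.008,0,0,0,-1],[0,0,-0.02,0,-1],[0,0,-0.03,0,-1],[0,0,-0.03,0,-1],[0,0,-0.03,0,-1],[0,0,-0.03,0,-1],[0,0,0,0,-1]])

```text
time_s: 16.83
ee_pos: [601.6, 328.6, 242.0]
tcp_rot: [-0.003, 0.999, 0.053, 0.005]
force: [0.4, 0.8, 0.6]
width: 0.009
```

```bash
python3 - <<'E'
from h import *
go((453.5,-225,230),-1.70)
im=manip.capture('side');print([ (len(x),x.mean(0)) for x in blobs(im,'red',5)]);save(im,'s11.png',(200,100,400,350),3)
E
```

```text
t 16.83 p [601.6 328.6 242. ] yaw 0.106 tilt 0.012 F [0.4 0.8 0.6] T [ 0.09 -0.16 -0.06] w 0.009 j7 -0.79
shift m [-0.2056  0.5349  0.012 ] len 573.0
turn 1.806
[(39, array([269.82051282, 290.8974359 ]))]
```

View pics/s11.png

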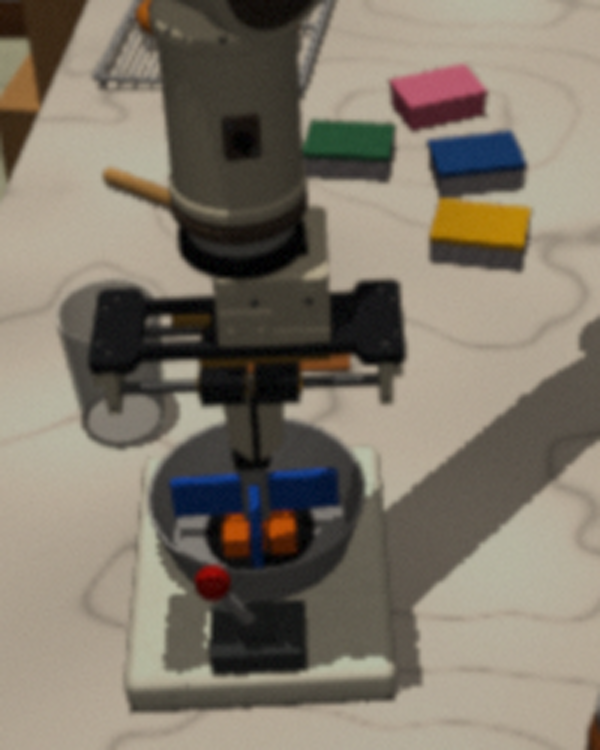

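jog_arm(moves=[[-0.0128,0.0334,0,0,1],[-0.0128,0.0334,0,0,1],[-0.0128,0.0334,0,0,1],[-0.0128,0.0334,0,0,1],[-0.0128,0.0334,0,0,1],[-0.0128,0.0334,0,0,1],[-0.0128,0.0334,0,0,1],[-0.0128,0.0334,0,0,1],[-0.0128,0.0334,0,0,1],[-0.0128,0.0334,0,0,1],[-0.0128,0.0334,0,0,1],[-0.0128,0.0334,0,0,1],[-0.0128,0.0334,0,0,1],[-0.0128,0.0334,0,0,1],[-0.0128,0.0334,0,0,1],[-0.0128,0.0334,0,0,1]])

```text
time_s: 18.22
ee_pos: [450.4, -229.0, 233.6]
tcp_rot: [0.0, 0.999, 0.053, -0.0]
force: [-0.0, -0.3, -0.2]
width: 0.996
```

jog_arm(moves=[[0,0,0,0.12,1],[0,0,0,0.12,1],[0,0,0,0.12,1],[0,0,0,0.12,1],[0,0,0,0.12,1],[0,0,0,0.12,1],[0,0,0,0.12,1],[0,0,0,0.12,1],[0,0,0,0.12,1],[0,0,0,0.12,1],[0,0,0,0.12,1],[0,0,0,0.12,1],[0,0,0,0.12,1],[0,0,0,0.12,1],[0,0,0,0.12,1],[0,0,0,0,1]])

```text
time_s: 19.55
ee_pos: [451.1, -227.3, 233.5]
tcp_rot: [-0.0, -0.661, 0.751, 0.0]
force: [-0.6, 0.3, 1.2]
width: 0.994
```

```bash
python3 - <<'E'
from h import *
go((453.5,-225,9),-1.70)
im=manip.capture('top');save(im,'t12.png',(190,110,490,290),2.6)
for c,box in(('green',(395,170,440,215)),('blue',(392,210,434,256)),('yellow',(355,213,394,256)),):
    print(c);show(tpts(im,c,box)[:2])
im=manip.capture('side')
for c in('yellow','blue','green'):
  b=blobs(im,c)[0];print(c,len(b),b.mean(0).round(1),rect(side.plane(b,36)))
E
```

```text
t 19.55 p [ 451.1 -227.3  233.5] yaw -1.699 tilt 0.001 F [-0.6  0.3  1.2] T [0.05 0.03 0.01] w 0.994 j7 -1.43
shift m [-0.0026 -0.0021  0.2245] len 225.0
turn 0.001
green
  n 7530 c [ 599.1 -378.6] a 0.043 rect [ 597.2 -377.9] -0.058 [93.  65.7] uv [417.6 191.7]
blue
yellow
  n 1252 c [ 416.1 -220.7] a 1.463 rect [ 417.4 -221.4] 1.435 [65.5 19.6] uv [373.4 245.9]
yellow 280 [360.1 173.4] (array([ 454.34017944, -226.34719849]), np.float64(-0.08315307713803459), (95.76473999023438, 70.60758972167969))
blue 302 [357.6 150.8] (array([ 460.54602051, -349.85656738]), np.float64(0.25247506161153677), (93.65337371826172, 68.77384185791016))
green 312 [316.  146.9] (array([ 597.98364258, -371.50588989]), np.float64(-0.05688805036129162), (91.33171081542969, 69.31554412841797))
```

View pics/t12.png

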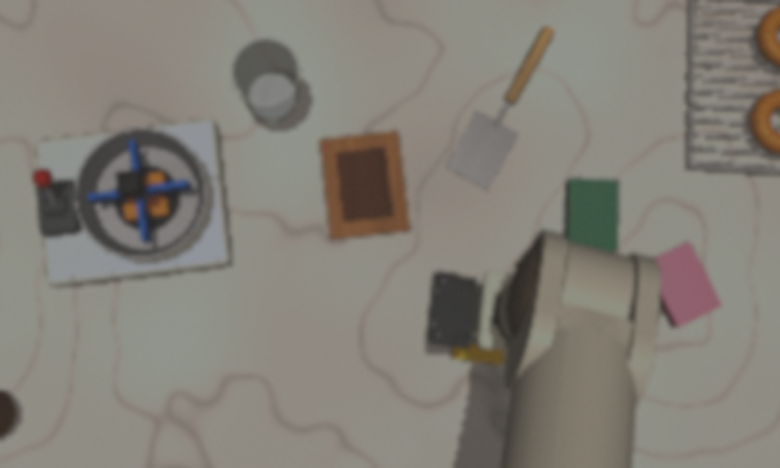

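jog_arm(moves=[[-0.0026,-0.0021,0.01,0,1],[0,0,0.025,0,1],[0,0,0.025,0,1],[0,0,0.025,0,1],[0,0,0.025,0,1],[0,0,0.025,0,1],[0,0,0.025,0,1],[0,0,0.025,0,1],[0,0,0.02,0,1],[0,0,0.012,0,1],[0,0,0.006,0,1],[0,0,0,0,1],[0,0,0,0,-1],[0,0,0,0,-1],[0,0,0,0,-1],[0,0,0,0,-1],[0,0,0,0,-1],[0,0,0,0,-1],[0,0,0,0,-1],[0,0,0,0,-1]], squeeze=30)

```text
time_s: 21.32
ee_pos: [454.9, -225.5, 12.2]
tcp_rot: [0.0, -0.662, 0.749, -0.001]
force: [-0.9, -0.7, 6.3]
width: 0.738
```

```bash
python3 - <<'E'
from h import *
go((453.5,-225,9),-1.70)
im=manip.capture('side');save(im,'s13.png',(300,100,420,220),5)
t=cv2.imread('pics/top0.png')[:,:,::-1]
# tray quad
m=tmask(t,'tray',(305,150,358,212),6);cs,_=cv2.findContours(m,cv2.RETR_EXTERNAL,cv2.CHAIN_APPROX_NONE);k=max(cs,key=cv2.contourArea)
q=k[:,0,:].astype(float);uv=(q+.5)/6-.5+[305,150];P=top.plane(uv,6)[:,:2]
c,a,d=rect(P);print('rect',c,a,d)
# per-side line fits
for it in range(3):
    u=np.array([np.cos(a),np.sin(a)]);v=np.array([-u[1],u[0]]);l=np.stack([(P-c)@u,(P-c)@v],1)
    s=[];an=[]
    for ax,h in((0,70),(1,55)):
        for sg in(-1,1):
            w=(np.abs(l[:,ax]-sg*h)<7)&(np.abs(l[:,1-ax])<(40 if ax==0 else 55))
            f=np.polyfit(l[w,1-ax],l[w,ax],1);s.append(f[1]);an.append(f[0]*(-1 if ax==0 else 1))
    print('sides',np.round(s,1),'ang',np.round(an,3))
    c=c+u*(s[0]+s[1])/2+v*(s[2]+s[3])/2;a+=np.mean(an)
print('tray',c,a)
s0=cv2.imread('pics/side0.png')[:,:,::-1];print(side.proj([*c,6]))
E
```

```text
t 21.32 p [ 454.9 -225.5   12.2] yaw -1.694 tilt 0.002 F [-0.9 -0.7  6.3] T [-0.08  0.28 -0.03] w 0.738 j7 -1.65
shift m [-0.0004  0.0015  0.0032] len 4.0
turn 0.006
rect [646.17053223 -77.04180908] 0.09636929700841863 (139.24124145507812, 108.89744567871094)
sides [-68.7  68.8 -54.   53.4] ang [ 0.01   0.012  0.004 -0.004]
sides [-68.7  68.7 -53.7  53.7] ang [ 0.005  0.007 -0.002 -0.01 ]
sides [-68.7  68.7 -53.7  53.7] ang [ 0.005  0.007 -0.002 -0.01 ]
tray [646.25316187 -77.33389329] 0.10163061716690706
[[292.24126554 210.53663506]]
```

View pics/s13.png

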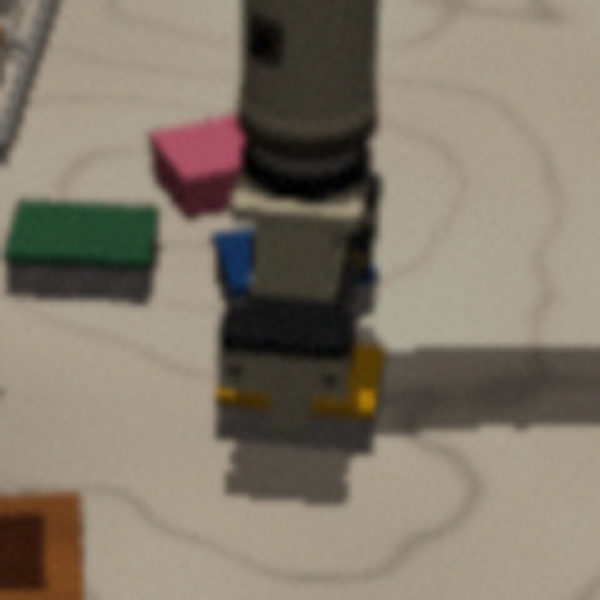

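jog_arm(moves=[[0,0,0,0,-1],[0,0,0,0,-1],[0,0,-0.005,0,-1],[0,0,-0.01,0,-1],[0,0,-0.02,0,-1],[0,0,-0.02,0,-1],[0,0,-0.02,0,-1],[0,0,-0.005,0,-1],[0,0,0,0,-1]])

```text
time_s: 22.12
ee_pos: [455.3, -225.5, 93.0]
tcp_rot: [0.001, -0.662, 0.749, -0.002]
force: [1.1, 0.2, -1.8]
width: 0.741
```

```bash
python3 - <<'E'
from h import *
go((647.3,-77.3,92),-1.469)
im=manip.capture('side');save(im,'s14.png',(300,100,420,220),5)
print(top.plane((375,168),0), top.plane([(375,150),(362,168),(372,180)],0))
E
```

```text
t 22.12 p [ 455.3 -225.5   93. ] yaw -1.694 tilt 0.004 F [ 1.1  0.2 -1.8] T [ 0.06 -0.02 -0.04] w 0.741 j7 -1.57
shift m [-0.1707 -0.1723  0.001 ] len 243.0
turn -0.225
[[ 690.84257899 -238.94947573    0.        ]] [[ 756.45531251 -241.00011689    0.        ]
 [ 691.3242107  -192.67487526    0.        ]
 [ 647.70908171 -226.98826791    0.        ]]
```

View pics/s14.png

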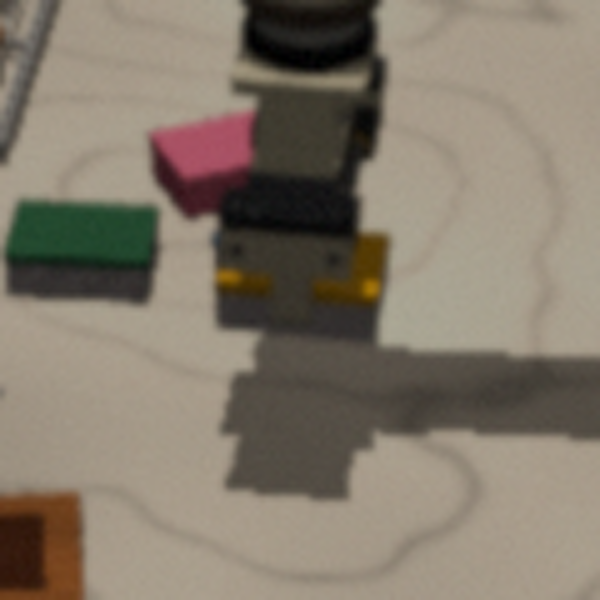

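jog_arm(moves=[[-0.0085,-0.0086,0,0,-1],[-0.0171,-0.0172,0,0,-1],[-0.0171,-0.0172,0,0,-1],[-0.0171,-0.0172,0,0,-1],[-0.0171,-0.0172,0,0,-1],[-0.0171,-0.0172,0,0,-1],[-0.0171,-0.0172,0,0,-1],[-0.0171,-0.0172,0,0,-1],[-0.0171,-0.0172,0,0,-1],[-0.0171,-0.0172,0,0,-1],[-0.0083,-0.0089,0,0,-1],[0,0,0,-0.075,-1],[0,0,0,-0.075,-1],[0,0,0,-0.075,-1],[0,0,0,0,-1],[0,0,0,0,-1]])

```text
time_s: 23.5
ee_pos: [645.3, -76.5, 90.0]
tcp_rot: [0.001, 0.741, -0.671, -0.001]
force: [-0.3, 0.0, -2.3]
width: 0.737
```

```bash
python3 - <<'E'
from h import *
go((647.5,-77.5,18.5),-1.469)
E
```

```text
t 23.50 p [645.3 -76.5  90. ] yaw -1.471 tilt 0.002 F [-0.3  0.  -2.3] T [ 0.08  0.04 -0.01] w 0.737 j7 -1.71
shift m [ 0.0012 -0.0021  0.0715] len 71.0
turn -0.002
```

jog_arm(moves=[[0.0012,-0.0021,0.01,0,-1],[0,0,0.02,0,-1],[0,0,0.02,0,-1],[0,0,0.01,0,-1],[0,0,0.005,0,-1],[0,0,0,0,-1],[0,0,0,0,-1]])

```text
time_s: 24.08
ee_pos: [648.7, -77.5, 26.4]
tcp_rot: [-0.0, 0.742, -0.67, 0.0]
force: [-0.1, -0.4, -1.3]
width: 0.739
```

```bash
python3 - <<'E'
from h import *
go((647.5,-77.5,18.5),-1.469)
E
```

```text
t 24.08 p [648.7 -77.5  26.4] yaw -1.469 tilt 0.000 F [-0.1 -0.4 -1.3] T [-0.    0.02  0.03] w 0.739 j7 -1.74
shift m [-0.0001  0.0012  0.0079] len 8.0
turn -0.0
```

jog_arm(moves=[[0,0.001,0.003,0,-1],[0,0,0.002,0,-1],[0,0,0.001,0,-1],[0,0,0.001,0,-1],[0,0,0,0,-1],[0,0,0,0,-1]])

```text
time_s: 24.58
ee_pos: [647.4, -77.8, 19.4]
tcp_rot: [-0.0, 0.742, -0.67, 0.0]
force: [-0.8, 0.5, -1.1]
width: 0.739
```

```bash
python3 - <<'E'
from h import *
go((647.5,-77.5,18.5),-1.469)
im=manip.capture('side');save(im,'s15.png',(240,120,360,240),5)
E
```

```text
t 24.58 p [647.4 -77.8  19.4] yaw -1.469 tilt 0.000 F [-0.8  0.5 -1.1] T [-0.03  0.02  0.  ] w 0.739 j7 -1.74
shift m [-0.0003 -0.0001  0.0009] len 1.0
turn -0.0
```

View pics/s15.png

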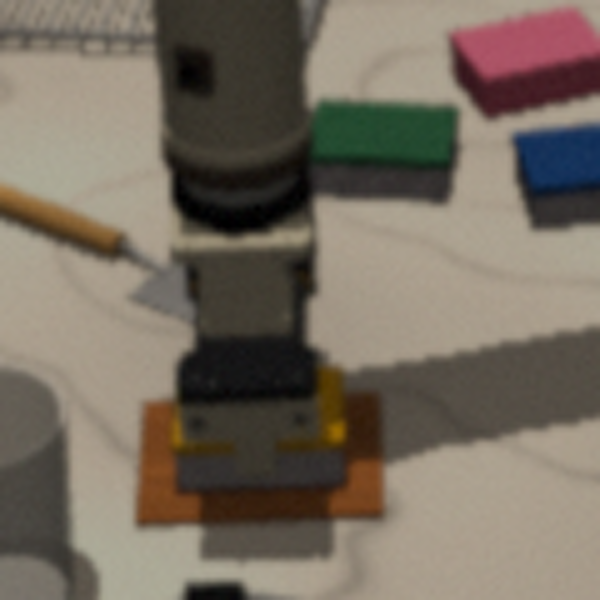

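Lower to contact, release, and go up and aside to look.

jog_arm(moves=[[0,0,0.001,0,-1],[0,0,0.001,0,-1],[0,0,0,0,-1],[0,0,0,0,-1]])

```text
time_s: 24.97
ee_pos: [647.6, -77.8, 18.3]
tcp_rot: [0.0, 0.742, -0.67, 0.0]
force: [-2.8, 0.1, 6.0]
width: 0.735
```

```bash
python3 - <<'E'
from h import *
go((647.5,-77.5,18.5),-1.469)
E
```

```text
t 24.97 p [647.6 -77.8  18.3] yaw -1.469 tilt 0.001 F [-2.8  0.1  6. ] T [-0.12  0.55 -0.04] w 0.735 j7 -1.75
shift m [-0.0003  0.0001 -0.0002] len 0.0
turn 0.0
```

jog_arm(moves=[[0,0,-0.001,0,-1],[0,0,0,0,1],[0,0,0,0,1],[0,0,0,0,1],[0,0,0,0,1],[0,0,0,0,1],[0,0,0,0,1],[0,0,0,0,1],[0,0,-0.02,0,1],[0,0,-0.03,0,1],[0,0,-0.03,0,1],[0,0,-0.03,0,1],[0,0,-0.03,0,1],[0,0,-0.02,0,1],[0,0,0,0,1]])

```text
time_s: 26.22
ee_pos: [650.7, -77.5, 184.0]
tcp_rot: [-0.003, 0.742, -0.67, 0.004]
force: [1.1, 0.6, -0.8]
width: 0.999
```

```bash
python3 - <<'E'
from h import *
go((458.2,-354.7,180),0.222-np.pi/2)
E
```

```text
t 26.22 p [650.7 -77.5 184. ] yaw -1.469 tilt 0.009 F [ 1.1  0.6 -0.8] T [ 0.02 -0.01  0.01] w 0.999 j7 -1.66
shift m [0.2562 0.2197 0.004 ] len 338.0
turn -0.12
```

jog_arm(moves=[[0.0213,0.0183,0,0,1],[0.0213,0.0183,0,0,1],[0.0213,0.0183,0,0,1],[0.0213,0.0183,0,0,1],[0.0213,0.0183,0,0,1],[0.0213,0.0183,0,0,1],[0.0213,0.0183,0,0,1],[0.0213,0.0183,0,0,1],[0.0213,0.0183,0,0,1],[0.0213,0.0183,0,0,1],[0.0213,0.0183,0,0,1],[0.0213,0.0183,0,0,1],[0,0,0,-0.06,1],[0,0,0,-0.06,1],[0,0,0,0,1]])

```text
time_s: 27.47
ee_pos: [453.9, -354.8, 177.5]
tcp_rot: [-0.0, 0.781, -0.624, -0.001]
force: [0.6, 0.5, 0.1]
width: 1.001
```

```bash
python3 - <<'E'
from h import *
go((458.2,-354.7,9),0.222-np.pi/2)
im=manip.capture('top');save(im,'t16.png',(190,110,490,290),2.6)
for c,box in(('green',(395,170,440,215)),('blue',(392,210,434,256)),('yellow',(305,150,358,212)),):
    print(c);show(tpts(im,c,box,z=42 if c=='yellow' else 36)[:2])
im=manip.capture('side');save(im,'s16.png',(200,100,400,340),2.5)
for c,z in(('yellow',42),('blue',36),('green',36)):
  b=blobs(im,c)[0];print(c,len(b),b.mean(0).round(1),rect(side.plane(b,z)))
E
```

```text
t 27.47 p [ 453.9 -354.8  177.5] yaw -1.348 tilt 0.001 F [0.6 0.5 0.1] T [ 0.01 -0.03 -0.03] w 1.001 j7 -0.97
shift m [ 0.0009 -0.0042  0.1685] len 169.0
turn 0.0
green
  n 7897 c [ 621.5 -379.4] a -0.067 rect [ 621.7 -379.6] -0.05 [92.3 66.2] uv [417.6 185.2]
blue
  n 934 c [ 496.  -347.3] a -1.374 rect [ 494.  -346.6] -1.35 [62.8 15.1] uv [409.8 221.7]
yellow
  n 8997 c [644.  -77.4] a 0.11 rect [644.5 -77.6] 0.087 [99. 71.] uv [330.  179.4]
yellow 511 [291.1 201.4] (array([646.34350586, -75.17602539]), np.float64(0.10342672383139905), (94.53756713867188, 71.74577331542969))
blue 291 [268.3 264.2] (array([678.10638428, 169.85336304]), np.float64(0.1855163841014082), (58.23942184448242, 45.99889373779297))
green 309 [308.6 146.4] (array([ 623.68670654, -372.74801636]), np.float64(0.02740068396993143), (91.28942108154297, 67.09012603759766))
```

View pics/t16.png

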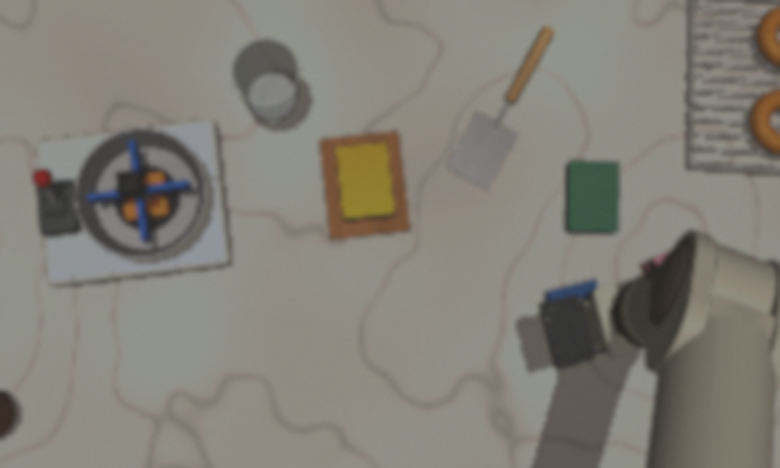

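View pics/s16.png

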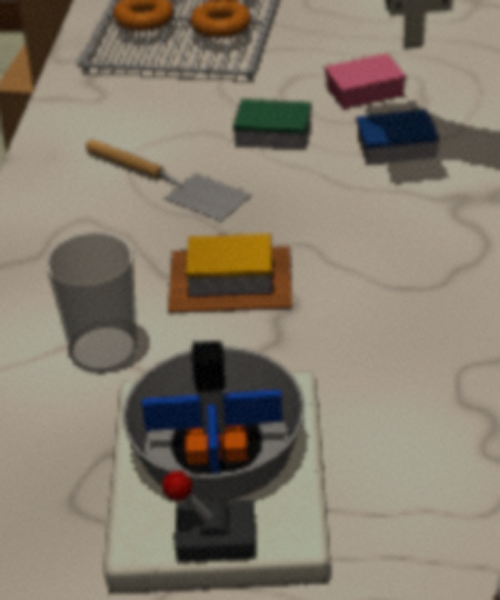

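```bash
cat >> h.py <<'E'
def quad(cam,im,lo,hi,box,z,hx,hy,a0,up=6,it=4):
    "per-side line fit of a colour rectangle: centre, yaw, half extents"
    x0,y0,x1,y1=box;b=cv2.resize(im[y0:y1,x0:x1],None,fx=up,fy=up,interpolation=cv2.INTER_CUBIC)
    m=cv2.inRange(cv2.cvtColor(b,cv2.COLOR_RGB2HSV),np.array(lo),np.array(hi))
    cs,_=cv2.findContours(m,cv2.RETR_EXTERNAL,cv2.CHAIN_APPROX_NONE);k=max(cs,key=cv2.contourArea)
    P=cam.plane((k[:,0,:]+.5)/up-.5+[x0,y0],z)[:,:2]
    c=rect(P)[0];a=a0
    for _ in range(it):
        u=np.array([np.cos(a),np.sin(a)]);v=np.array([-u[1],u[0]]);l=np.stack([(P-c)@u,(P-c)@v],1);s=[];an=[]
        for ax,h,o in((0,hx,hy),(1,hy,hx)):
            for sg in(-1,1):
                w=(np.abs(l[:,ax]-sg*h)<8)&(np.abs(l[:,1-ax])<o*.75)
                f=np.polyfit(l[w,1-ax],l[w,ax],1);s.append(f[1]);an.append(f[0]*(-1 if ax==0 else 1))
        c=c+u*(s[0]+s[1])/2+v*(s[2]+s[3])/2;a+=np.mean(an)
    print(cam.n,'c',c.round(1),'yaw',round(a,3),'sides',np.round(s,1),'ang',np.round(an,3));return c,a
E
python3 - <<'E'
from h import *
t=cv2.imread('pics/top0.png')[:,:,::-1];s=cv2.imread('pics/side0.png')[:,:,::-1]
h=cv2.cvtColor(s,cv2.COLOR_RGB2HSV);print(h[204,275],h[212,290],h[220,300])
quad(top,t,(8,70,45),(17,200,200),(305,150,358,212),6,70,55,.1)
quad(side,s,(5,100,30),(16,255,255),(255,185,330,232),6,70,55,.1)
t=manip.capture('top');s=manip.capture('side')
h=cv2.cvtColor(t,cv2.COLOR_RGB2HSV);print([tuple(h[180,x]) for x in range(315,350,2)])
h=cv2.cvtColor(s,cv2.COLOR_RGB2HSV);print([tuple(h[200,x]) for x in range(270,314,3)],[tuple(h[y,291]) for y in range(190,224,2)])
quad(top,t,(19,100,60),(32,255,255),(305,150,358,212),42,48,34,.1)
quad(side,s,(19,130,110),(32,255,255),(255,180,330,232),42,48,34,.1)
for q in((395,165,440,215),):quad(top,t,TH['green'][0],TH['green'][1],q,36,48,34,-.06)
E
```

```text
[ 12 201  99] [  9 188  53] [ 13 190 114]
top c [646.2 -77.3] yaw 0.102 sides [-68.7  68.7 -53.7  53.7] ang [ 0.004  0.007 -0.002 -0.009]
side c [647.6 -75.8] yaw 0.097 sides [-69.2  69.2 -55.5  55.5] ang [ 0.001  0.001 -0.    -0.002]
[(np.uint8(12), np.uint8(106), np.uint8(123)), (np.uint8(13), np.uint8(133), np.uint8(117)), (np.uint8(15), np.uint8(138), np.uint8(120)), (np.uint8(22), np.uint8(164), np.uint8(135)), (np.uint8(24), np.uint8(175), np.uint8(144)), (np.uint8(24), np.uint8(171), np.uint8(145)), (np.uint8(24), np.uint8(174), np.uint8(144)), (np.uint8(24), np.uint8(174), np.uint8(144)), (np.uint8(24), np.uint8(174), np.uint8(144)), (np.uint8(24), np.uint8(174), np.uint8(145)), (np.uint8(24), np.uint8(174), np.uint8(145)), (np.uint8(24), np.uint8(174), np.uint8(144)), (np.uint8(24), np.uint8(168), np.uint8(140)), (np.uint8(16), np.uint8(140), np.uint8(118)), (np.uint8(13), np.uint8(131), np.uint8(113)), (np.uint8(13), np.uint8(76), np.uint8(118)), (np.uint8(16), np.uint8(32), np.uint8(137)), (np.uint8(15), np.uint8(29), np.uint8(140))]
[(np.uint8(12), np.uint8(107), np.uint8
[... 1011 characters left out ...]
(160)), (np.uint8(21), np.uint8(238), np.uint8(161)), (np.uint8(20), np.uint8(245), np.uint8(130)), (np.uint8(20), np.uint8(182), np.uint8(66)), (np.uint8(4), np.uint8(34), np.uint8(53)), (np.uint8(0), np.uint8(23), np.uint8(56)), (np.uint8(8), np.uint8(38), np.uint8(53)), (np.uint8(13), np.uint8(178), np.uint8(86)), (np.uint8(13), np.uint8(189), np.uint8(109)), (np.uint8(13), np.uint8(189), np.uint8(109))]
top c [644.8 -77.4] yaw 0.088 sides [-49.3  49.3 -34.9  34.9] ang [-0.004 -0.001  0.021 -0.015]
side c [647.1 -76.7] yaw 0.1 sides [-47.2  47.2 -33.8  33.8] ang [-0.013 -0.002  0.014  0.001]
top c [ 621.8 -379.4] yaw -0.051 sides [-45.8  45.8 -32.5  32.5] ang [ 0.008  0.002 -0.007 -0.003]
```

jog_arm(moves=[[0.0009,-0.0042,0.01,0,1],[0,0,0.025,0,1],[0,0,0.025,0,1],[0,0,0.025,0,1],[0,0,0.025,0,1],[0,0,0.025,0,1],[0,0,0.015,0,1],[0,0,0.01,0,1],[0,0,0.006,0,1],[0,0,0,0,1],[0,0,0,0,1]])

```text
time_s: 28.58
ee_pos: [459.8, -354.3, 12.5]
tcp_rot: [-0.0, 0.781, -0.624, 0.0]
force: [0.4, -0.1, 0.2]
width: 0.999
```

```bash
python3 - <<'E'
from h import *
go((458.2,-354.7,9),0.222-np.pi/2)
im=manip.capture('side');save(im,'s17.png',(300,90,420,210),5)
E
```

```text
t 28.58 p [ 459.8 -354.3   12.5] yaw -1.349 tilt 0.001 F [ 0.4 -0.1  0.2] T [ 0.01  0.06 -0.02] w 0.999 j7 -1.11
shift m [0.0001 0.0017 0.0035] len 4.0
turn 0.0
```

View pics/s17.png

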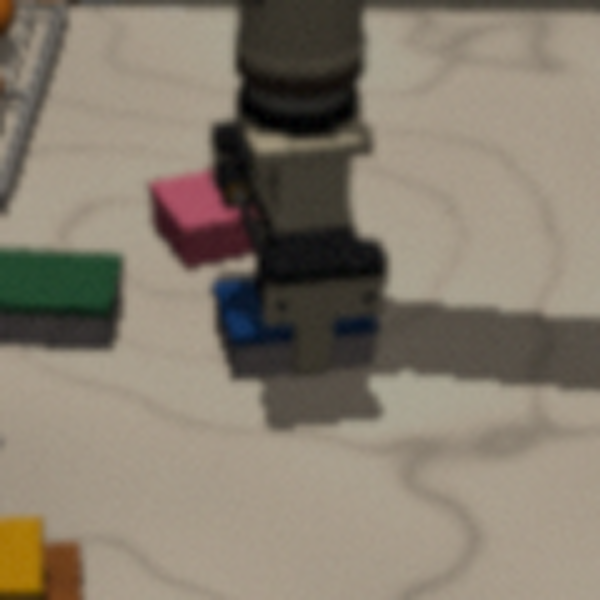

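jog_arm(moves=[[0,0.0017,0.002,0,1],[0,0,0,0,-1],[0,0,0,0,-1],[0,0,0,0,-1],[0,0,0,0,-1],[0,0,0,0,-1],[0,0,0,0,-1],[0,0,0,0,-1],[0,0,0,0,-1],[0,0,0,0,-1],[0,0,-0.005,0,-1],[0,0,-0.01,0,-1],[0,0,-0.02,0,-1],[0,0,-0.025,0,-1],[0,0,-0.025,0,-1],[0,0,-0.025,0,-1],[0,0,-0.01,0,-1],[0,0,0,0,-1]], squeeze=30)

```text
time_s: 30.13
ee_pos: [459.1, -355.3, 133.0]
tcp_rot: [-0.0, 0.781, -0.624, 0.002]
force: [0.5, -0.3, -2.6]
width: 0.731
```

```bash
python3 - <<'E'
from h import *
go((646.5,-77.3,128),.1-np.pi/2)
E
```

```text
t 30.13 p [ 459.1 -355.3  133. ] yaw -1.349 tilt 0.005 F [ 0.5 -0.3 -2.6] T [-0.04  0.01 -0.01] w 0.731 j7 -1.01
shift m [-0.2299 -0.244   0.005 ] len 335.0
turn 0.122
```

jog_arm(moves=[[-0.01,-0.0105,0,0,-1],[-0.0191,-0.0203,0,0,-1],[-0.0191,-0.0203,0,0,-1],[-0.0191,-0.0203,0,0,-1],[-0.0191,-0.0203,0,0,-1],[-0.0191,-0.0203,0,0,-1],[-0.0191,-0.0203,0,0,-1],[-0.0191,-0.0203,0,0,-1],[-0.0191,-0.0203,0,0,-1],[-0.0191,-0.0203,0,0,-1],[-0.0191,-0.0203,0,0,-1],[-0.0191,-0.0203,0,0,-1],[-0.0095,-0.0102,0,0,-1],[0,0,0,0.06,-1],[0,0,0,0.062,-1],[0,0,0,0,-1],[0,0,0,0,-1]])

```text
time_s: 31.55
ee_pos: [643.9, -77.7, 128.9]
tcp_rot: [0.001, 0.742, -0.67, -0.001]
force: [-0.3, -0.2, -2.9]
width: 0.741
```

```bash
python3 - <<'E'
from h import *
go((646.8,-77.3,52),.1-np.pi/2)
im=manip.capture('side');save(im,'s18.png',(240,120,360,240),5)
E
```

```text
t 31.55 p [643.9 -77.7 128.9] yaw -1.470 tilt 0.002 F [-0.3 -0.2 -2.9] T [ 0.05  0.09 -0.02] w 0.741 j7 -1.67
shift m [-0.0001 -0.003   0.0769] len 77.0
turn 0.001
```

View pics/s18.png

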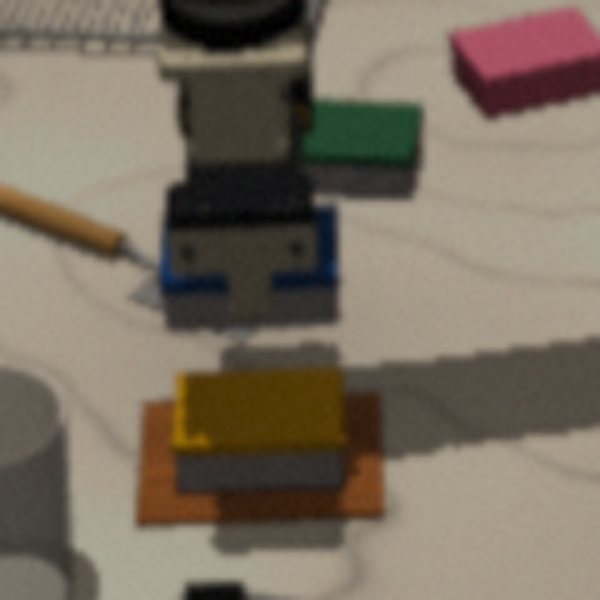

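jog_arm(moves=[[0,-0.0015,0.01,0,-1],[0,0,0.02,0,-1],[0,0,0.02,0,-1],[0,0,0.01,0,-1],[0,0,0.005,0,-1],[0,0,0.002,0,-1],[0,0,0,0,-1],[0,0,0,0,-1]])

```text
time_s: 32.27
ee_pos: [647.3, -76.9, 64.1]
tcp_rot: [-0.001, 0.742, -0.671, 0.001]
force: [0.4, 0.6, -2.1]
width: 0.74
```

```bash
python3 - <<'E'
from h import *
go((646.8,-77.3,52),.1-np.pi/2)
im=manip.capture('side');save(im,'s19.png',(240,120,360,240),5)
E
```

```text
t 32.27 p [647.3 -76.9  64.1] yaw -1.471 tilt 0.002 F [ 0.4  0.6 -2.1] T [-0.01 -0.    0.01] w 0.740 j7 -1.71
shift m [0.0004 0.0006 0.0121] len 12.0
turn -0.0
```

View pics/s19.png

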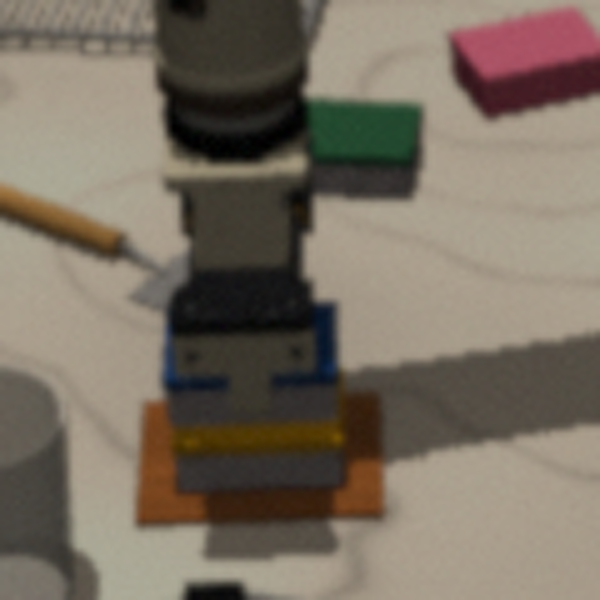

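```bash
python3 - <<'E'
from h import *
# use left/right edges at +y face: y at face ~ -77.3+34
c=np.array([646.,-77.3]);a=.1;u=np.array([np.cos(a),np.sin(a)]);v=np.array([-u[1],u[0]])
for n,z in(('yellow lid top',42),('yellow bot',6),('blue lid top',54+36),('blue bot',54)):
    P=[[*(c+sx*48*u+34*v),z] for sx in(1,-1)];print(n,(((side.proj(P)-[240,120])*5)).round(0).tolist())
E
```

```text
yellow lid top [[171.0, 445.0], [344.0, 438.0]]
yellow bot [[176.0, 494.0], [346.0, 488.0]]
blue lid top [[164.0, 376.0], [341.0, 369.0]]
blue bot [[169.0, 428.0], [343.0, 421.0]]
```

jog_arm(moves=[[0,0.001,0.004,0,-1],[0,0,0.003,0,-1],[0,0,0.002,0,-1],[0,0,0.001,0,-1],[0,0,0,0,-1],[0,0,0,0,-1]])

```text
time_s: 32.82
ee_pos: [645.5, -77.0, 53.2]
tcp_rot: [0.0, 0.742, -0.671, -0.0]
force: [0.3, 0.3, -2.4]
width: 0.742
```

```bash
python3 - <<'E'
from h import *
go((646.3,-77.3,52),.1-np.pi/2)
E
```

```text
t 32.82 p [645.5 -77.   53.2] yaw -1.471 tilt 0.000 F [ 0.3  0.3 -2.4] T [-0.    0.01  0.05] w 0.742 j7 -1.72
shift m [ 0.0004 -0.0008  0.0012] len 1.0
turn -0.0
```

jog_arm(moves=[[0,0,0.001,0,-1],[0,0,0.001,0,-1],[0,0,0,0,-1],[0,0,0,0,-1]])

```text
time_s: 33.15
ee_pos: [645.8, -76.9, 52.7]
tcp_rot: [0.0, 0.742, -0.671, 0.0]
force: [-3.7, 0.2, 6.9]
width: 0.742
```

```bash
python3 - <<'E'
from h import *
go((646.3,-77.3,52),.1-np.pi/2)
im=manip.capture('side');save(im,'s20.png',(240,120,360,240),5)
E
```

```text
t 33.15 p [645.8 -76.9  52.7] yaw -1.471 tilt 0.001 F [-3.7  0.2  6.9] T [-0.05  0.81 -0.03] w 0.742 j7 -1.72
shift m [ 0.0005 -0.0005  0.0007] len 1.0
turn -0.0
```

View pics/s20.png

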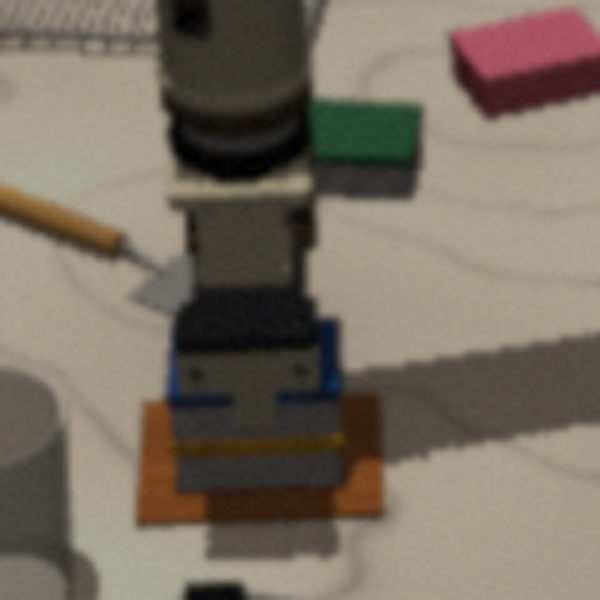

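Seated and aligned. Release, rise, and head to the green tin's new place.

jog_arm(moves=[[0,0,-0.001,0,-1],[0,0,0,0,1],[0,0,0,0,1],[0,0,0,0,1],[0,0,0,0,1],[0,0,0,0,1],[0,0,0,0,1],[0,0,0,0,1],[0,0,-0.02,0,1],[0,0,-0.03,0,1],[0,0,-0.03,0,1],[0,0,-0.03,0,1],[0,0,-0.03,0,1],[0,0,0,0,1]])

```text
time_s: 34.37
ee_pos: [649.7, -76.6, 199.5]
tcp_rot: [-0.003, 0.742, -0.671, 0.004]
force: [1.3, 0.1, 1.6]
width: 1.003
```

```bash
python3 - <<'E'
from h import *
go((621.8,-379.5,190),-.055-np.pi/2)
im=manip.capture('top');save(im,'t21.png',(190,110,490,290),2.6)
quad(top,im,*TH['green'],(395,165,440,215),36,48,34,-.06)
im=manip.capture('side');save(im,'s21.png',(240,120,360,240),5)
E
```

```text
t 34.37 p [649.7 -76.6 199.5] yaw -1.471 tilt 0.011 F [1.3 0.1 1.6] T [ 0.03 -0.07 -0.04] w 1.003 j7 -1.64
shift m [0.2986 0.0579 0.0095] len 304.0
turn 0.155
top c [ 621.8 -379.4] yaw -0.053 sides [-45.8  45.8 -32.4  32.4] ang [ 0.002  0.004 -0.006  0.001]
```

View pics/s21.png

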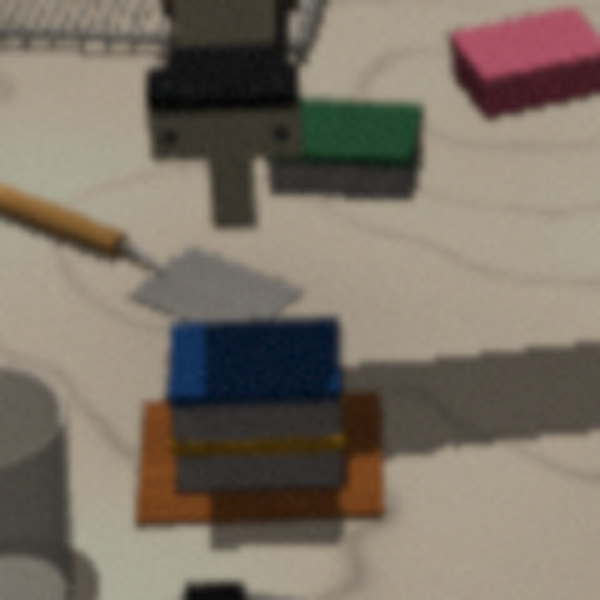

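View pics/t21.png

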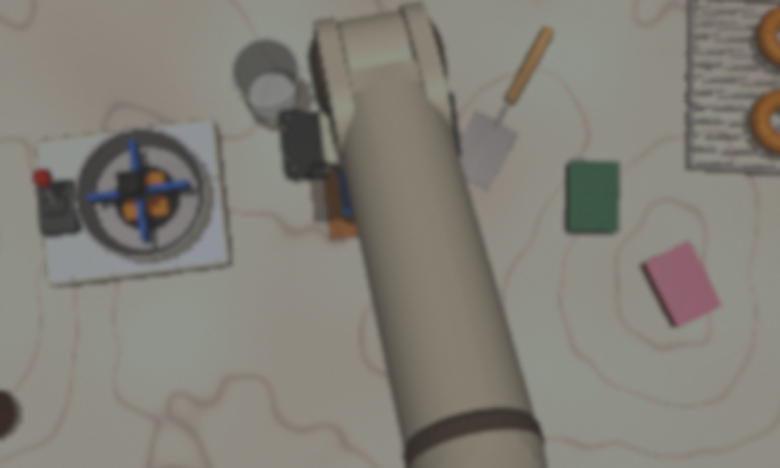

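jog_arm(moves=[[0.0299,0.0058,0,0,1],[0.0299,0.0058,0,0,1],[0.0299,0.0058,0,0,1],[0.0299,0.0058,0,0,1],[0.0299,0.0058,0,0,1],[0.0299,0.0058,0,0,1],[0.0299,0.0058,0,0,1],[0.0299,0.0058,0,0,1],[0.0299,0.0058,0,0,1],[0.0299,0.0058,0,0,1],[0,0,0,0.08,1],[0,0,0,0.075,1],[0,0,0,0,1],[0,0,0,0,1]])

```text
time_s: 35.63
ee_pos: [616.9, -379.6, 190.5]
tcp_rot: [-0.0, -0.688, 0.725, 0.001]
force: [0.7, -0.0, 0.2]
width: 0.999
```

```bash
python3 - <<'E'
from h import *
go((621.8,-379.4,10),-.053-np.pi/2)
im=manip.capture('top')
quad(top,im,(20,100,60),(32,255,255),(305,150,358,212),42,48,34,.1) if 0 else None
quad(top,im,(105,90,30),(125,255,255),(305,150,358,212),78,48,34,.1)
im=manip.capture('side');
quad(side,im,(105,90,25),(128,255,255),(265,175,315,225),78,48,34,.1);save(im,'s22.png',(240,90,360,240),4)
E
```

```text
t 35.63 p [ 616.9 -379.6  190.5] yaw -1.623 tilt 0.003 F [ 0.7 -0.   0.2] T [ 0.07  0.03 -0.01] w 0.999 j7 -1.32
shift m [-0.0004 -0.0049  0.1805] len 181.0
turn 0.0
top c [644.4 -76.3] yaw 0.102 sides [-45.3  45.3 -30.2  30.2] ang [ 0.002  0.004  0.003 -0.009]
side c [646.6 -71.1] yaw 0.091 sides [-45.9  45.9 -36.7  36.7] ang [ 0.013  0.009 -0.028  0.006]
```

View pics/s22.png

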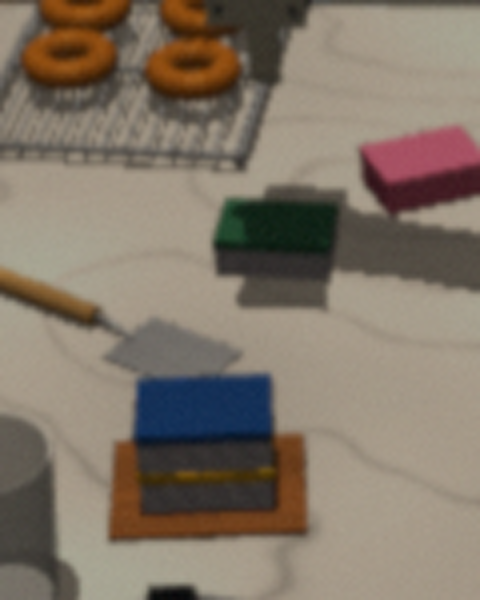

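jog_arm(moves=[[0,-0.0035,0.01,0,1],[0,0,0.025,0,1],[0,0,0.025,0,1],[0,0,0.025,0,1],[0,0,0.025,0,1],[0,0,0.025,0,1],[0,0,0.02,0,1],[0,0,0.012,0,1],[0,0,0.008,0,1],[0,0,0.002,0,1],[0,0,0,0,1],[0,0,0,0,1]])

```text
time_s: 36.73
ee_pos: [622.2, -380.8, 16.6]
tcp_rot: [0.0, -0.687, 0.726, -0.001]
force: [-0.1, -0.3, 0.9]
width: 1.002
```

```bash
python3 - <<'E'
from h import *
go((621.8,-379.4,10),-.053-np.pi/2)
im=manip.capture('side');save(im,'s23.png',(280,90,360,170),6)
E
```

```text
t 36.73 p [ 622.2 -380.8   16.6] yaw -1.626 tilt 0.002 F [-0.1 -0.3  0.9] T [0.08 0.03 0.01] w 1.002 j7 -1.38
shift m [-0.0014  0.0004  0.0066] len 7.0
turn -0.002
```

View pics/s23.png

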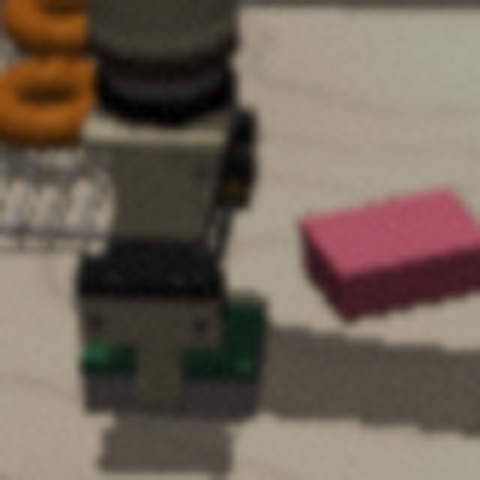

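```bash
python3 - <<'E'
from h import *
c=np.array([621.8,-379.4]);a=-.053;u=np.array([np.cos(a),np.sin(a)]);v=np.array([-u[1],u[0]])
for z in(36,0):
    print(z,((side.proj([[*(c+sx*48*u+34*v),z] for sx in(1,-1)])-[280,90])*6).round(0).tolist())
print('finger',((side.proj([[*(np.array([622.2,-380.8])+s*9.5*u+v*60),18] for s in(1,-1)])-[280,90])*6).round(0).tolist())
E
```

```text
36 [[78.0, 362.0], [254.0, 370.0]]
0 [[81.0, 417.0], [255.0, 425.0]]
finger [[142.0, 418.0], [177.0, 420.0]]
```

jog_arm(moves=[[-0.0014,0.002,0.003,0,1],[0,0,0.003,0,1],[0,0,0,0,-1],[0,0,0,0,-1],[0,0,0,0,-1],[0,0,0,0,-1],[0,0,0,0,-1],[0,0,0,0,-1],[0,0,0,0,-1],[0,0,0,0,-1],[0,0,0,0,-1]], squeeze=30)

```text
time_s: 37.7
ee_pos: [619.2, -379.3, 9.4]
tcp_rot: [-0.0, -0.687, 0.726, -0.0]
force: [0.0, -1.2, 1.1]
width: 0.744
```

```bash
python3 - <<'E'
from h import *
go((621.8,-379.4,10),-.053-np.pi/2)
im=manip.capture('side');save(im,'s24.png',(280,90,360,170),6)
E
```

```text
t 37.70 p [ 619.2 -379.3    9.4] yaw -1.626 tilt 0.001 F [ 0.  -1.2  1.1] T [-0.19  0.07  0.06] w 0.744 j7 -1.39
shift m [-0.0001 -0.0026 -0.0006] len 3.0
turn -0.002
```

jog_arm(moves=[[0,0,0,0,-1],[0,0,-0.005,0,-1],[0,0,-0.01,0,-1],[0,0,-0.02,0,-1],[0,0,-0.025,0,-1],[0,0,-0.025,0,-1],[0,0,-0.025,0,-1],[0,0,-0.025,0,-1],[0,0,-0.02,0,-1],[0,0,0,0,-1]])

```text
time_s: 38.58
ee_pos: [622.3, -379.5, 170.9]
tcp_rot: [0.002, -0.687, 0.726, -0.004]
force: [1.9, -0.5, -1.5]
width: 0.741
```

```bash
python3 - <<'E'
from h import *
go((646.3,-77.3,164),.1-np.pi/2)
im=manip.capture('side');save(im,'s25.png',(240,50,400,210),4)
E
```

```text
t 38.58 p [ 622.3 -379.5  170.9] yaw -1.626 tilt 0.009 F [ 1.9 -0.5 -1.5] T [ 0.02 -0.12  0.02] w 0.741 j7 -1.33
shift m [-0.3031 -0.0074  0.0069] len 303.0
turn -0.155
```

View pics/s25.png

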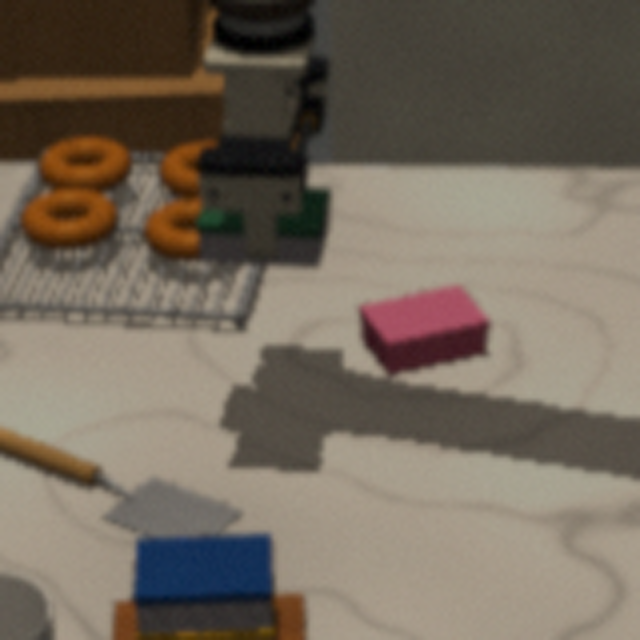

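jog_arm(moves=[[-0.012,0,0,0,-1],[-0.0253,-0.0006,0,0,-1],[-0.0253,-0.0006,0,0,-1],[-0.0253,-0.0006,0,0,-1],[-0.0253,-0.0006,0,0,-1],[-0.0253,-0.0006,0,0,-1],[-0.0253,-0.0006,0,0,-1],[-0.0253,-0.0006,0,0,-1],[-0.0253,-0.0006,0,0,-1],[-0.0253,-0.0006,0,0,-1],[-0.0253,-0.0006,0,0,-1],[-0.0253,-0.0006,0,0,-1],[-0.0128,-0.001,0,0,-1],[0,0,0,-0.08,-1],[0,0,0,-0.075,-1],[0,0,0,0,-1],[0,0,0,0,-1]])

```text
time_s: 40.05
ee_pos: [642.5, -76.9, 162.9]
tcp_rot: [0.001, 0.741, -0.672, -0.001]
force: [-0.2, -0.8, -1.6]
width: 0.738
```

```bash
python3 - <<'E'
from h import *
go((646.3,-77.3,87.5),.1-np.pi/2)
E
```

```text
t 40.05 p [642.5 -76.9 162.9] yaw -1.473 tilt 0.002 F [-0.2 -0.8 -1.6] T [ 0.01  0.04 -0.02] w 0.738 j7 -1.66
shift m [ 0.0008 -0.0038  0.0754] len 76.0
turn -0.003
```

jog_arm(moves=[[0.0004,-0.002,0.01,-0.002,-1],[0,0,0.02,0,-1],[0,0,0.02,0,-1],[0,0,0.01,0,-1],[0,0,0.004,0,-1],[0,0,0,0,-1],[0,0,0,0,-1]])

```text
time_s: 40.63
ee_pos: [645.9, -76.9, 100.5]
tcp_rot: [-0.0, 0.742, -0.67, 0.0]
force: [0.1, 0.2, -1.6]
width: 0.739
```

```bash
python3 - <<'E'
from h import *
go((646.3,-77.3,87.5),.1-np.pi/2)
im=manip.capture('side');save(im,'s26.png',(240,120,360,240),5)
c=np.array([646.,-77.3]);a=.1;u=np.array([np.cos(a),np.sin(a)]);v=np.array([-u[1],u[0]])
zb=pose()[1][2]-9.5
for n,z in(('yellow bot',6),('blue lid top',78),('green bot',zb),('green lid top',zb+36)):
    P=[[*(c+sx*48*u+34*v),z] for sx in(1,-1)];print(n,(((side.proj(P)-[240,120])*5)).round(0).tolist())
E
```

```text
t 40.63 p [645.9 -76.9 100.5] yaw -1.470 tilt 0.001 F [ 0.1  0.2 -1.6] T [ 0.03  0.04 -0.  ] w 0.739 j7 -1.69
shift m [ 0.0004 -0.0004  0.013 ] len 13.0
turn 0.001
yellow bot [[176.0, 494.0], [346.0, 488.0]]
blue lid top [[166.0, 394.0], [342.0, 387.0]]
green bot [[164.0, 374.0], [341.0, 367.0]]
green lid top [[159.0, 321.0], [338.0, 314.0]]
```

View pics/s26.png

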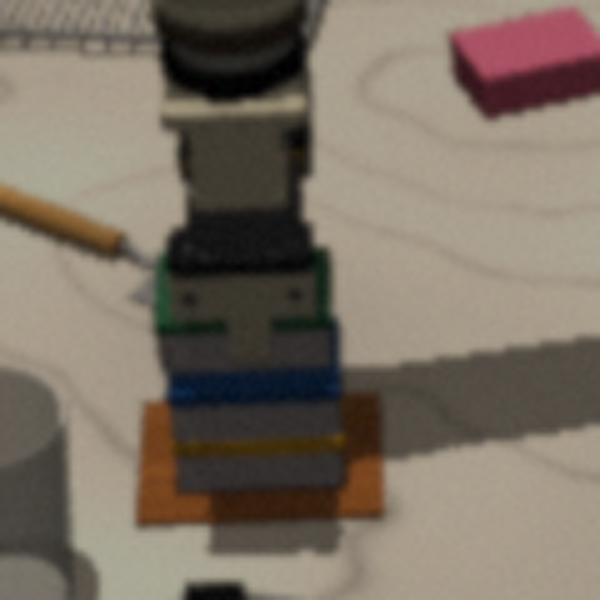

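jog_arm(moves=[[0.0004,0.0025,0.004,0,-1],[0,0,0.003,0,-1],[0,0,0.002,0,-1],[0,0,0,0,-1],[0,0,0,0,-1]])

```text
time_s: 41.1
ee_pos: [643.0, -77.6, 91.2]
tcp_rot: [0.0, 0.742, -0.67, 0.0]
force: [-0.0, -0.6, -1.6]
width: 0.739
```

```bash
python3 - <<'E'
from h import *
go((646.3,-77.3,87.5),.1-np.pi/2)
im=manip.capture('side');save(im,'s27.png',(260,160,325,225),9)
c=np.array([646.,-77.3]);a=.1;u=np.array([np.cos(a),np.sin(a)]);v=np.array([-u[1],u[0]])
zb=pose()[1][2]-9.5
for n,z in(('yellow bot',6),('yellow top',42),('blue lid top',78),('green bot',zb),('green lid top',zb+36)):
    P=[[*(c+sx*48*u+34*v),z] for sx in(1,-1)];print(n,(((side.proj(P)-[260,160])*9)).round(0).tolist())
E
```

```text
t 41.10 p [643.  -77.6  91.2] yaw -1.469 tilt 0.000 F [-0.  -0.6 -1.6] T [-0.    0.05  0.02] w 0.739 j7 -1.70
shift m [ 0.     -0.0033  0.0037] len 5.0
turn 0.002
yellow bot [[137.0, 530.0], [443.0, 518.0]]
yellow top [[128.0, 441.0], [439.0, 428.0]]
blue lid top [[119.0, 349.0], [435.0, 336.0]]
green bot [[118.0, 339.0], [434.0, 326.0]]
green lid top [[108.0, 244.0], [430.0, 231.0]]
```

View pics/s27.png

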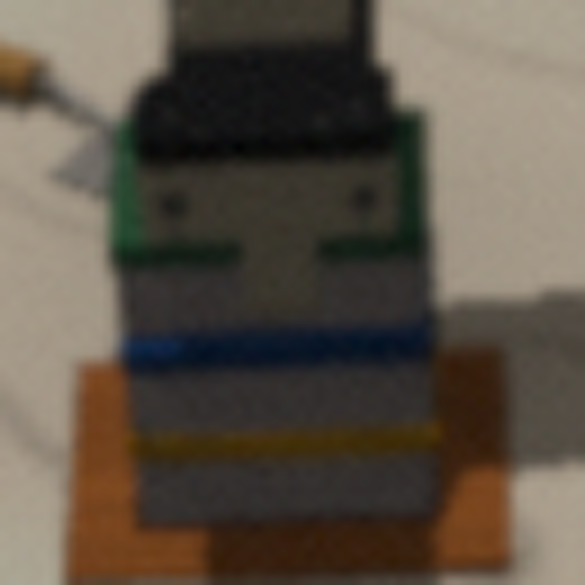

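jog_arm(moves=[[0,0,0.001,0,-1],[0,0,0.001,0,-1],[0,0,0.001,0,-1],[0,0,0,0,-1],[0,0,0,0,-1]])

```text
time_s: 41.57
ee_pos: [643.0, -77.5, 88.1]
tcp_rot: [0.0, 0.742, -0.67, -0.0]
force: [0.3, -0.2, -2.2]
width: 0.735
```

```bash
python3 - <<'E'
from h import *
go((646.3,-77.3,87.5),.1-np.pi/2)
E
```

```text
t 41.57 p [643.  -77.5  88.1] yaw -1.469 tilt 0.000 F [ 0.3 -0.2 -2.2] T [ 0.06 -0.01 -0.04] w 0.735 j7 -1.70
shift m [ 0.0001 -0.0033  0.0006] len 3.0
turn 0.002
```

jog_arm(moves=[[0,0,0.001,0,-1],[0,0,0,0,-1],[0,0,0,0,-1]])

```text
time_s: 41.82
ee_pos: [643.2, -77.5, 87.3]
tcp_rot: [-0.0, 0.742, -0.67, 0.0]
force: [1.0, 0.5, -0.7]
width: 0.736
```

```bash
python3 - <<'E'
from h import *
go((646.3,-77.3,87.5),.1-np.pi/2)
E
```

```text
t 41.82 p [643.2 -77.5  87.3] yaw -1.469 tilt 0.000 F [ 1.   0.5 -0.7] T [0.01 0.05 0.04] w 0.736 j7 -1.70
shift m [ 0.0001 -0.0031 -0.0002] len 3.0
turn 0.002
```

jog_arm(moves=[[0,0,0.001,0,-1],[0,0,0,0,-1],[0,0,0,0,-1]])

```text
time_s: 42.07
ee_pos: [643.2, -77.5, 87.3]
tcp_rot: [0.0, 0.742, -0.67, 0.0]
force: [-2.0, -0.9, 5.3]
width: 0.737
```

```bash
python3 - <<'E'
from h import *
go((646.3,-77.3,87.5),.1-np.pi/2)
E
```

```text
t 42.07 p [643.2 -77.5  87.3] yaw -1.469 tilt 0.001 F [-2.  -0.9  5.3] T [0.09 0.62 0.03] w 0.737 j7 -1.70
shift m [ 0.0001 -0.0031 -0.0002] len 3.0
turn 0.002
```

Contact. Release, rise, and move clear.

jog_arm(moves=[[0,0,-0.001,0,-1],[0,0,0,0,1],[0,0,0,0,1],[0,0,0,0,1],[0,0,0,0,1],[0,0,0,0,1],[0,0,0,0,1],[0,0,0,0,1],[0,0,-0.02,0,1],[0,0,-0.03,0,1],[0,0,-0.03,0,1],[0,0,-0.03,0,1],[0,0,-0.03,0,1],[0,0,0,0,1]])

```text
time_s: 43.23
ee_pos: [647.0, -77.2, 234.5]
tcp_rot: [-0.003, 0.742, -0.67, 0.004]
force: [1.4, -0.2, 0.0]
width: 1.001
```

jog_arm(moves=[[0.025,0.015,0,0,1],[0.025,0.015,0,0,1],[0.025,0.015,0,0,1],[0.025,0.015,0,0,1],[0.025,0.015,0,0,1],[0.025,0.015,0,0,1],[0.025,0.015,0,0,1],[0.025,0.015,0,0,1],[0.025,0.015,0,0,1],[0.025,0.015,0,0,1],[0.025,0.015,0,0,1],[0.025,0.015,0,0,1],[0,0,0,0,1],[0,0,0,0,1],[0,0,0,0,1]])

```text
time_s: 44.48
ee_pos: [494.6, -393.8, 227.0]
tcp_rot: [-0.0, 0.742, -0.67, -0.0]
force: [0.3, 0.8, -0.3]
width: 0.998
```

```bash
python3 - <<'E'
from h import *
go()
im=manip.capture('top');save(im,'t30.png',(190,110,490,290),2.6)
m=quad(top,im,*TH['green'],(305,150,358,212),114,48,34,.1)
show(tpts(im,'tooth',(225,165,268,205),z=59)[:5]);show(tpts(im,'blade',(205,155,280,220),z=101)[:5])
im=manip.capture('side');save(im,'s30.png',(210,100,410,340),2.5)
quad(side,im,*HSV['green'],(260,155,325,225),114,48,34,.1)
print([ (len(x),x.mean(0)) for x in blobs(im,'red',15)[:2]])
print('home/high grip px',side.proj([[626,210.8,z] for z in(41+118,59+118)]),'blades',side.proj([626,210.8,101]))
E
```

```text
t 44.48 p [ 494.6 -393.8  227. ] yaw -1.469 tilt 0.001 F [ 0.3  0.8 -0.3] T [ 0.03 -0.03  0.  ] w 0.998 j7 -1.04
top c [644.1 -76.3] yaw 0.101 sides [-47.2  47.2 -31.1  31.1] ang [ 0.009 -0.011  0.01  -0.007]
  n 547 c [609.8 189.9] a -0.873 rect [610.6 190.6] -1.56 [22.  21.4] uv [251.1 189.5]
  n 370 c [605.8 230.2] a 0.102 rect [605.8 230.7] 0.091 [23.  13.3] uv [239.2 190.8]
  n 316 c [650.5 196.4] a -1.427 rect [651.1 196.2] -1.44 [21.9 12.1] uv [249.3 177.6]
  n 936 c [629.7 171.9] a -1.427 rect [629.9 174. ] -1.375 [55.4 15.9] uv [254.4 181.5]
  n 920 c [587.9 203.8] a 0.135 rect [590.1 203.7] 0.015 [54.7 15.6] uv [244.5 194.3]
  n 788 c [619.  253.9] a -1.522 rect [619.4 254.1] -1.523 [44.5 13.4] uv [229.4 185. ]
  n 726 c [670.7 216. ] a 0.204 rect [670.7 216. ] 0.226 [44.  12.9] uv [241.1 169.4]
side c [647.2 -70.8] yaw 0.097 sides [-45.2  45.2 -34.9  34.9] ang [ 0.025  0.033 -0.046 -0.012]
[(66, array([270.04545455, 292.57575758]))]
home/high grip px [[283.60678405 239.52297666]
 [283.06335563 233.55901403]] blades [[285.29143811 257.97422652]]
```

View pics/t30.png

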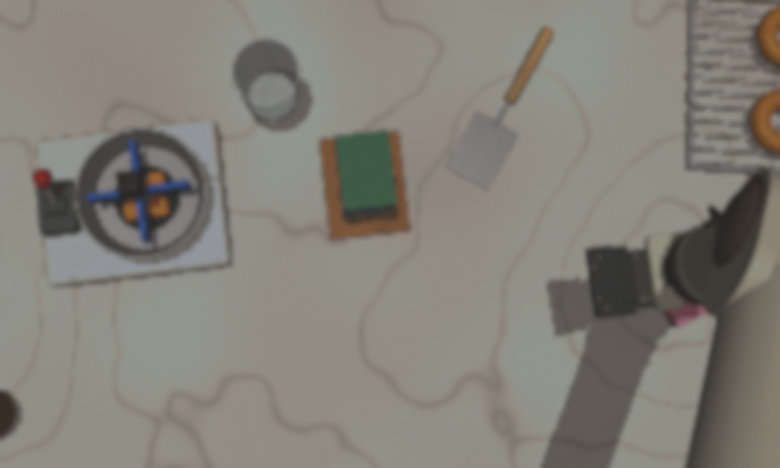

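View pics/s30.png

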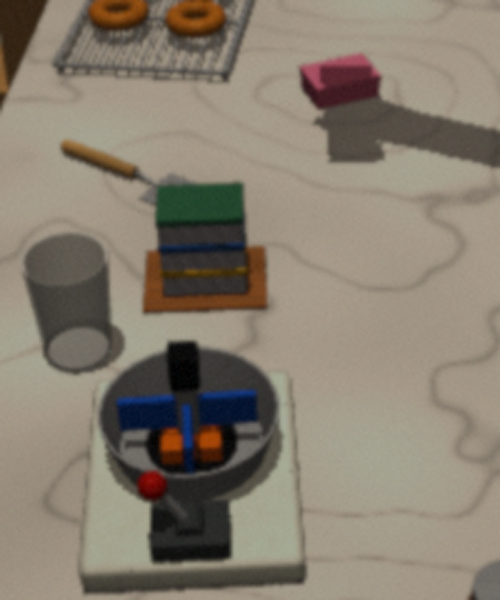

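```bash
python3 - <<'E'
from plant import manip
print(manip.sign_off())
E
```

```text
the job is handed in; nothing more can be done
None
```

The mixing station is set up and the job is handed in, after about 44 s of the 210 s allowed. The sign-off gives no verdict, so the result rests on my own checks.

**Dasher:** I lifted it into the bowl at the drive's measured angle. It dropped straight between the teeth without needing a search turn and bottomed out under light pressure, tool at 120.7 mm against 120.8 mm expected. The last side picture shows the grip's top about 1 px from where it should be when home.

**Lock lever:** My first push was too high, and the fingers rode up over the red tip with about 28 N upwards on the tool. I backed off, went lower and pushed it over until it stalled with about 15 N of sideways resistance. In the last picture the tip is within 1 px of where it should be at the stop.

**Tins:** Yellow, blue and green were there; the red tin was absent and the pink look-alike was left alone. The green tin got knocked about 25 mm mid-run, so I measured it again before picking it up. The column stands on the tray with yellow at the bottom, then blue, then green.

**Column position:** By the top camera each tin's centre is about 1.5 to 2 mm from the tray's centre and turned within about 0.015 rad of it. The side camera read blue and green about 5 mm off in y. I put this down to the lid's edge showing in that view, but the two cameras do disagree there. The tins line up with each other to within about 1 mm.

The jug and knife look unmoved in the last pictures. I did not check the jar specifically, but the arm was never near it. The gripper ended open and clear of everything.

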